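Check the logger batteries: out of the charging dock, onto the tester, probe each contact

ROBOT

A 6-joint arm with a two-finger parallel gripper is mounted at the origin on the work surface. World frame = base frame: x ahead of the robot, y to its left, z up, the work surface at z = 0. Lengths are in mm, angles in rad, forces in N, time in s.
With the tool pointing down it reaches from about 400 to 925 mm from the base axis. Payload 12.5 kg.
Tool frame: the origin (TCP) lies at the centre of the arm's flange, where the gripper is bolted on; the fingertips stand 190 mm ahead of it and the grasp point (between the pads) lies env.grip_point_offset ahead of it (env.grip_point_offset is the distance from the TCP to the grasp point, in mm); z points along the fingers, x is the direction in which the jaws open and shut, and the axes are right-handed (so a half turn about z gives the same grasp; the last joint's range is limited). The gripper opens to 95 mm and grips with 3 to 60 N. Pads are 20 mm wide; open, the fingers measure 119 mm over their backs; the gripper's body (75 mm by 180 mm) begins 59 mm behind the grasp point.
Start: joints at [-1.225, 0.491, 1.559, -0, 1.092, -0.106], TCP at [272.884, -562.28, 404.761] pointing down, gripper open.
Joint ranges: [-3.1, 3.1], [-0.84, 2.19], [0.05, 2.79], [-1.13, 4.28], [0.06, 2.93], [-2.69, 2.69]. Speed limits (rad/s): [2.22, 2.22, 2.79, 3.14, 3.14, 3.14].

INTERFACE

Orientations are given as [roll, pitch, yaw] about the fixed x, y, z axes, in that order (R = Rz(yaw) Ry(pitch) Rx(roll)).
In Python, from cell import state, read_camera, camera_model, job_done, env gives the robot as it stands.
- The arm moves only by the tool arm_command, never from a script. Its argument "steps" is a list of rows, each a list of 6 numbers: the shift along the tool's x, y, z in cm, then the turn, a rotation vector about the tool's x, y, z in degrees. In form: [[dx, dy, dz, rx, ry, rz], ...]. A call has 1 to 12 rows; each row is the pose to reach, as a shift and turn from the pose commanded when the call began, along the tool's axes at that moment; what a row does not reach only later rows make up. A row lasts 1/12 s, in which the tool goes at most 41.7 mm and 7.16 degrees, less where a joint would pass 70% of its speed; a pose out of reach is approached as far as the arm can. A call with a gripper value outside its range is refused whole. "jaw" is the finger opening in cm, from 0 to 9.51, set as the call begins (left out, the last holds). The fingers move at their own pace and stop on an object; the grip force is fixed at half the most. Time passes only in rows, so rows that repeat a pose let the fingers close. It gives the time, the measured TCP pose, the force and the opening at its end, in the units of the state.
- state(): the state, without advancing time (a new reading comes with each control period).
- read_camera(name): name is "scene" or "top" or "wrist"; returns the picture (384x512x3 uint8, red, green, blue); there is no depth.
- camera_model(name): a dict with "K" (3x3 intrinsics, pixels), "xyz" and "rotation" of the camera in the world. Camera axes: x right, y up, looking along -z (the intrinsics and any distortion apply to the point x, -y, -z); pixel columns grow to the right and rows downward; lengths in mm; the calibration is good to about 2 mm. A picture is of the moment at which its call begins: read the wrist's pose just before it. camera_model takes no time and is no camera call; for the wrist camera it gives the pose at the moment of the call.
- job_done(): hands the job in, once; it reports no verdict.
The state is a dict: "t": time; "joints": joint angles; "qvel": joint speeds; "tau": joint torques, N m; "eef_pos": TCP position; "tcp_rot": TCP orientation; "ft_force": force on the tool from outside, world axes, zero at the start; "moment": the same for the moment, N m; "opening": opening from 0.0 (shut) to 1.0 (fully open).
Only numpy, scipy, OpenCV 4.12 (cv2) and the standard library are available. Lean on these libraries where they do the work, as an engineer would, in place of code of your own. Each camera call takes 0.05 s, during which the arm holds its last target. There are 200 camera calls.

TASK

Pull every battery pack that is in the charging dock out through the dock's open front and lay it flat, fully in a cradle of the tester, one pack to a cradle, pull tab towards the cradle's open front; when all are in, switch the tester on with its toggle. Then take the orange probe and touch its tip to the brass contact on top of each pack, in the order red, yellow, blue, green (skipping any colour that is missing), lay the probe back in its rest, then switch the tester off again. Packs must still lie in their cradles at the end; leave the other workshop things where they are.

Things in the scene. Friction and masses are not known exactly. Their poses are not given: they have to be found in the camera images.
- dock: Grey fixed charging dock, 46 mm high, turned a little. Tunnels at its y = +87, +29, -29, -87 mm, each 38 wide, 32 high, floor 6 mm above the table, roofed, open only at the front (-x, facing the robot). Roof and walls span x -25 to +37, y -116 to +116 mm: draw a pack 52 mm or more along the dock's -x before lifting. Origin: on the table below its middle in y, 25 mm behind the openings.
- tester: Fixed battery tester. Plate x -27 to +39, y -119 to +119 mm, 6 mm thick; 4 cradles at y = +87, +29, -29, -87 mm, open on top and at the front (-x, facing the robot), 52 mm wide between red ribs 10 mm high; back rib's face at x = +33. Behind, x +39 to +84, a grey instrument box 34 mm high. Toggle switch beside it at x -20, y -149 mm. Origin: on the table, at the middle of the cradles; z up.
- cradle0 (a point): Centre of the +y cradle's floor (6 mm above the table): where a seated pack's origin belongs. Frame parallel to the tester's.
- cradle1 (a point): The same for the next cradle (y = +29 mm).
- cradle2 (a point): The same at y = -29 mm.
- cradle3 (a point): The same at y = -87 mm.
- switch (a joint): The tester's toggle: 0 = off, leaning to the tester's -x (0.5 rad off upright); 1.0 rad = on, leaning to its +x. Push it over; light friction (about 1 N at the tip) keeps it where left. On counts above 0.8, off below 0.2.
- switch_tip (a point): Tip of the red toggle lever, about 60 mm from its pivot; it swings in the tester's x-z plane.
- rest: Fixed probe rest: black base 100 x 50 x 6 mm with two aluminium U-saddles, 10 mm thick, at x = -36 and +36 mm; saddle floors 40 mm above the table, slot 20 mm wide (y), side horns 10 mm higher. Origin: centre, on the table; x along the slots. 62 mm is free between the saddles for the fingers.
- probe: Orange test probe, 60 g: handle bar 96 (x) x 14 (y) x 18 mm, a 7 mm steel wire leaves its +x end and bends straight down. Origin: on the bar's axis, the place to grip (bar spans x -52 to +44, z -9 to +9 mm). It starts lying in the rest, origin 49 mm above the table over the rest's origin, x along the rest's x; z up.
- probe_tip (a point): The probe's contact tip: 64 mm ahead (+x) of and 34 mm below the probe's origin.
- pack_red: Red battery pack, about 90 g: body 50 (x) x 34 (y) x 28 mm high, with a pull tab of the same colour on its front (-x) face: 12 mm thick (y), from x = -25 to -66 mm, z = 8 to 28 mm. Origin: centre of the body's underside; z up. In the dock only the tab sticks out of the front. May be absent.
- pack_yellow: Yellow battery pack, about 90 g: body 50 (x) x 34 (y) x 28 mm high, with a pull tab of the same colour on its front (-x) face: 12 mm thick (y), from x = -25 to -66 mm, z = 8 to 28 mm. Origin: centre of the body's underside; z up. In the dock only the tab sticks out of the front. May be absent.
- pack_blue: Blue battery pack, about 90 g: body 50 (x) x 34 (y) x 28 mm high, with a pull tab of the same colour on its front (-x) face: 12 mm thick (y), from x = -25 to -66 mm, z = 8 to 28 mm. Origin: centre of the body's underside; z up. In the dock only the tab sticks out of the front. May be absent.
- pack_green: Green battery pack, about 90 g: body 50 (x) x 34 (y) x 28 mm high, with a pull tab of the same colour on its front (-x) face: 12 mm thick (y), from x = -25 to -66 mm, z = 8 to 28 mm. Origin: centre of the body's underside; z up. In the dock only the tab sticks out of the front. May be absent.
- red_pad (a point): Centre of the brass contact, 14 mm across, flush in the middle of the top of the red pack (28 mm above its origin).
- yellow_pad (a point): Centre of the brass contact, 14 mm across, flush in the middle of the top of the yellow pack (28 mm above its origin).
- blue_pad (a point): Centre of the brass contact, 14 mm across, flush in the middle of the top of the blue pack (28 mm above its origin).
- green_pad (a point): Centre of the brass contact, 14 mm across, flush in the middle of the top of the green pack (28 mm above its origin).
- socket: Bystander: steel socket, 26 mm across, 26 mm high. Origin: underside centre.
- wrench: Bystander: wrench lying on the table behind.
- screwdriver: Bystander: screwdriver lying at the left.
- bush: Bystander: brass bush, 44 mm across, 18 mm high.
- shock: Bystander: shock absorber lying at the right, about 240 mm long, 54 mm high.
Mind the look-alikes: they are no part of the job. Several things have the shape of the probe; the one meant has the colours described above.

How it is judged:
By the outcome, as a careful person would: the job done as asked, in the order asked, and still so for the second after the job is handed in, with the robot touching nothing.
Of pack_red, pack_yellow, pack_blue, pack_green only 3 to 4 are there at a start; the rules pass over those that are not, and their reading is None.
At some moment in a run one of pack_red, pack_yellow, pack_blue, pack_green may be knocked a few centimetres aside while the robot is not near it.
It also fails if it takes over 210 s, if anything falls off the work surface, if the arm or the gripper's body presses on something with over 40 N, if the wrist force passes 120 N, or if a joint passes its speed limit or range.

## Working session

There is one attempt and no reset: what is moved stays moved. The work goes in short steps, Python scripts to look and compute and a tool call to move; the robot and the scene stay as the last step left them, time stands still between calls to the robot, and variables do not carry over. Pictures are saved under pics/ and viewed, about 12 in all and at most 16, crops included, and the job is handed in when it is done.

Besides the shell and the picture viewer there is one more tool, called after "Request:" as a command line: name --pt "numbers of a row" for each row, then --argument value for the rest. arm_command: Moves the arm, as the interface text tells. Its arguments: {"type":"object","properties":{"steps":{"type":"array"},"jaw":{"type":"number"}},"required":["steps"]}

```bash
ls; mkdir -p pics
python3 - <<'E'
from cell import state, read_camera, camera_model, env
import cv2, numpy as np
s=state(); print(s, env.grip_point_offset)
for n in ("top","scene"):
    im=read_camera(n); cv2.imwrite(f"pics/{n}0.png",cv2.resize(im[:,:,::-1],(800,600),interpolation=cv2.INTER_CUBIC)); cv2.imwrite(f"pics/{n}0_raw.png",im[:,:,::-1])
    print(n,camera_model(n))
print(camera_model("wrist"))
E
```

```text
pics
{'t': 0.0, 'joints': array([-1.22462286e+00,  4.91567482e-01,  1.55946400e+00,  3.12557909e-05,
        1.09171599e+00, -1.05606721e-01]), 'qvel': array([-0.00076351, -0.00175646,  0.00075788,  0.00121901, -0.000514  ,
        0.00025942]), 'tau': array([ 1.68691422e-03, -6.12631059e+01, -2.58171380e+01,  6.93891523e-02,
        4.82673536e-02, -9.99877079e-05]), 'eef_pos': array([ 272.8610012 , -562.25059006,  404.15169515]), 'tcp_rot': array([-3.14144336e+00,  1.14547063e-03, -1.11903047e+00]), 'ft_force': array([-0.29988524, -0.3007458 , -0.85402789]), 'moment': array([-0.00349524,  0.01840125, -0.02754322]), 'opening': 0.9990094963876531} 171.3
top {'K': array([[493.58737171,   0.        , 259.54733451],
       [  0.        , 493.58737171, 190.48958666],
       [  0.        ,   0.        ,   1.        ]]), 'xyz': array([ 484.64040907,  -24.46871206, 1503.23000727]), 'rotation': array([ 0.04591558, -0.01111129, -1.5542925 ])}
scene {'K': array([[400.65729756,   0.        , 247.84553962],
       [  0.        , 400.65729756, 197.51186377],
       [  0.        ,   0.        ,   1.        ]]), 'xyz': array([ 890.92922106, -607.01200719, 1001.42033581]), 'rotation': array([0.63698546, 0.00152003, 0.53629351])}
{'K': array([[296.79024899,   0.        , 252.54526344],
       [  0.        , 296.79024899, 193.89120037],
       [  0.        ,   0.        ,   1.        ]]), 'xyz': array([ 344.61690175, -526.33853054,  384.36787877]), 'rotation': array([-0.28581636,  0.00172852, -1.11975128])}
```

View pics/top0.png

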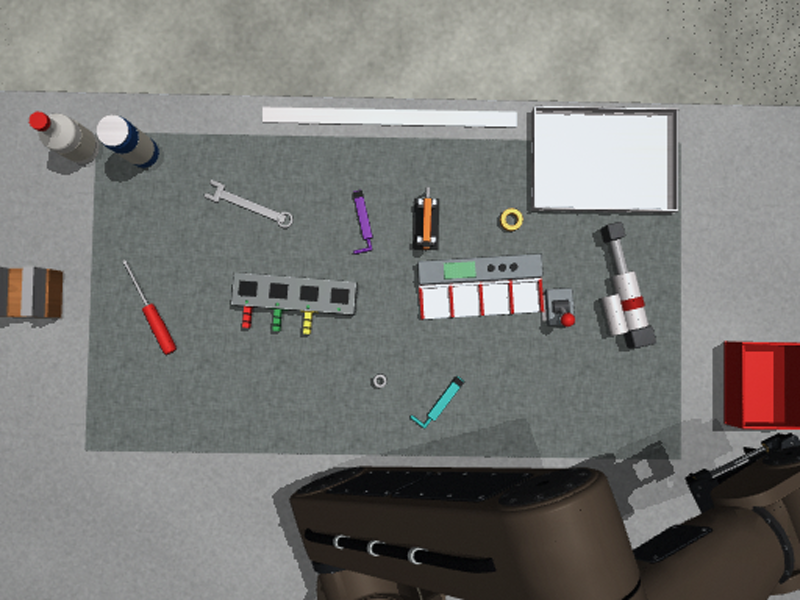

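View pics/scene0.png

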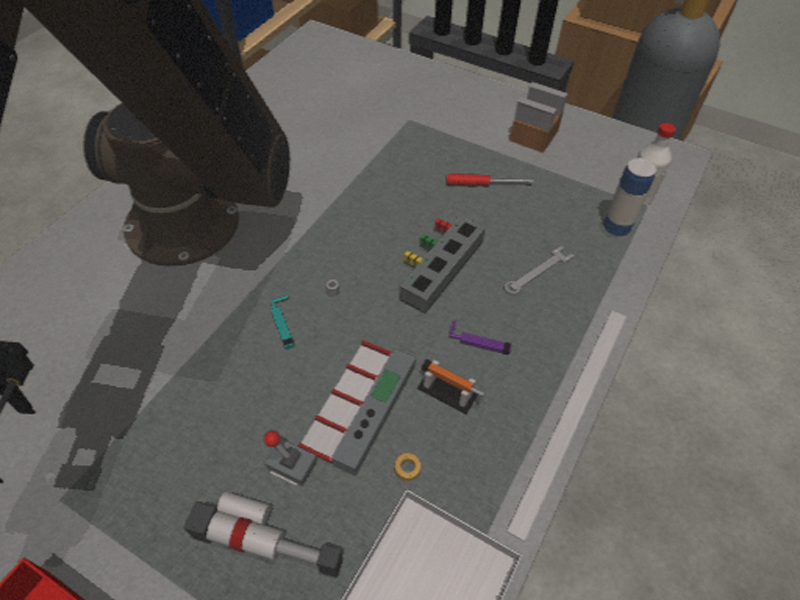

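The top view (800x600) shows the dock at about (293,295). Three tabs stick out of it: red (247,316), green (277,319) and yellow (307,322). The rightmost tunnel is empty, so blue is missing. The tester is at (480,288) with its toggle ball at (568,320).

Three things have the probe's shape: purple (362,220), orange in the black rest (427,218) and teal (440,400). The orange one in the rest with the steel wire fits the description.

```bash
cat > h.py <<'E'
import numpy as np, cv2
from cell import state, read_camera, camera_model, env
from scipy.spatial.transform import Rotation as Ro
G=env.grip_point_offset
def rot(r): return Ro.from_euler('xyz',r).as_matrix()
def back(m,uv,z):
    K,R,c=m['K'],rot(m['rotation']),m['xyz']
    d=np.linalg.inv(K)@np.array([uv[0],uv[1],1.]); d=R@np.array([d[0],-d[1],-d[2]])
    return c+d*(z-c[2])/d[2]
def proj(m,p):
    q=rot(m['rotation']).T@(np.asarray(p,float)-m['xyz']); q=m['K']@np.array([q[0],-q[1],-q[2]]); return q[:2]/q[2]
def go(p,yaw,roll=np.pi,pitch=0):
    "row (cm,deg) from measured pose to put the grasp point at p, tool down with yaw"
    s=state(); R0=rot(s['tcp_rot']); R1=rot([roll,pitch,yaw])
    t=np.asarray(p,float)-R1[:,2]*G
    d=R0.T@(t-s['eef_pos'])/10; r=np.degrees(Ro.from_matrix(R0.T@R1).as_rotvec())
    return np.round(np.r_[d,r],2)
def snap(cam,name,crop=None,sc=1.5625):
    m=camera_model(cam); im=read_camera(cam)[:,:,::-1]
    cv2.imwrite(f'pics/{name}_raw.png',im); np.save(f'pics/{name}.npy',m,allow_pickle=True)
    if crop: x0,y0,x1,y1=crop; im=im[y0:y1,x0:x1]
    cv2.imwrite(f'pics/{name}.png',cv2.resize(im,None,fx=sc,fy=sc,interpolation=cv2.INTER_CUBIC)); return m
E
python3 - <<'E'
from h import *
m=camera_model('top'); b=lambda u,v,z: np.round(back(m,(u/1.5625,v/1.5625),z),1)[:2]
print('dock corners',[b(*p,46) for p in ((233,273),(356,285),(354,315),(231,304))])
print('tabs',[b(*p,34) for p in ((247,316),(277,319),(307,322))])
print('box top back L,R',b(419,262,34),b(541,254,34),'plate front L,R',b(421,319,6),b(543,312,6))
print('ball',b(568,320,65),'rest',[b(*p,6) for p in ((414,196),(439,196),(437,250),(413,250))],'probe',b(427,218,58))
print(go((520,290,220),-np.pi/2))
E
```

```text
dock corners [array([592.9, 287.2]), array([574.2,  54.6]), array([517.4,  57.2]), array([534.3, 289.4])]
tabs [array([512.4, 261.1]), array([507.6, 204. ]), array([502.9, 146.9])]
box top back L,R [621.  -64.3] [ 640.5 -297.8] plate front L,R [512.7 -70.7] [ 530.3 -307.9]
ball [ 514.3 -343.6] rest [array([752.9, -53.2]), array([ 753.8, -102.1]), array([647.7, -99.8]), array([646.9, -53. ])] probe [702.3 -77.4]
[-6.589e+01 -5.944e+01  1.360e+00  1.000e-02  6.000e-02  2.588e+01]
```

Request:
arm_command --pt "-20 -44 5 0 0 26" --pt "-20 -44 5 0 0 26" --pt "-20 -44 5 0 0 26" --pt "-20 -44 5 0 0 26" --pt "-20 -44 5 0 0 26" --pt "-20 -44 5 0 0 26" --pt "-20 -44 5 0 0 26" --pt "-20 -44 5 0 0 26" --pt "-20 -44 5 0 0 26" --pt "-20 -44 5 0 0 26" --pt "-20 -44 5 0 0 26" --pt "-20 -44 5 0 0 26"

```text
t: 1.1
eef_pos: [582.9, -187.5, 354.1]
tcp_rot: [3.141, 0.0, -1.572]
ft_force: [-0.3, -1.1, -0.0]
opening: 1.0
```

Request:
arm_command --pt "0 0 0 0 0 0" --pt "0 0 0 0 0 0" --jaw 4

```text
t: 1.27
eef_pos: [582.1, -188.8, 354.0]
tcp_rot: [3.14, 0.0, -1.57]
ft_force: [-0.4, -0.5, 0.7]
opening: 0.913
```

Run:
```python
from h import *
m=snap('wrist','w1'); s=state(); print(s['eef_pos'],s['tcp_rot'])
print(go((535,190,180),-np.pi/2-.08))
```

```text
[ 581.44634841 -189.93344926  354.28888362] [ 3.14066487e+00  1.24337788e-04 -1.57150555e+00]
[-3.799e+01  4.670e+00  3.100e-01  5.000e-02  1.000e-02  4.540e+00]
```

View pics/w1.png

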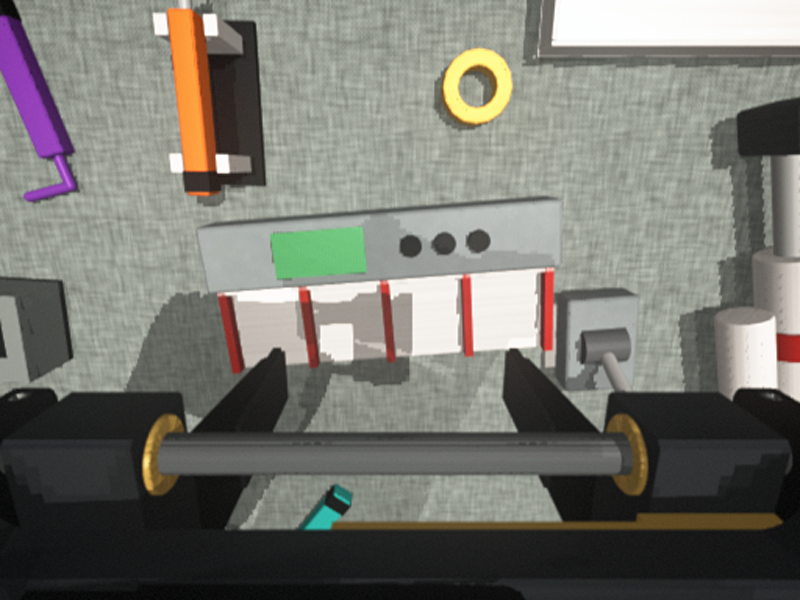

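Wrist view: the tester box's top edge runs (200,228) to (560,200), and the rib front ends are at (236,371), (314,366), (391,361), (469,355) and (548,350). The toggle base is at (600,335) with the lever leaning toward the robot. The orange probe lies in the rest with its black tail at (200,185), so its +x is up the picture.

Request:
arm_command --pt "-38 4.7 0 0 0 4.5" --pt "-38 4.7 0 0 0 4.5" --pt "-38 4.7 0 0 0 4.5" --pt "-38 4.7 0 0 0 4.5" --pt "-38 4.7 0 0 0 4.5" --pt "-38 4.7 0 0 0 4.5" --pt "-38 4.7 0 0 0 4.5" --pt "-38 4.7 0 0 0 4.5" --pt "-38 4.7 0 0 0 4.5" --pt "-38 4.7 0 0 0 4.5" --pt "-38 4.7 0 0 0 4.5" --pt "-38 4.7 0 0 0 4.5"

```text
t: 2.32
eef_pos: [535.2, 188.8, 354.8]
tcp_rot: [-3.142, -0.0, -1.651]
ft_force: [0.1, -0.3, 0.3]
opening: 0.418
```

```bash
cat >> h.py <<'E'
from scipy.optimize import least_squares
def fit(m,pts,uv,sc=1.5625,x0=(0,0,0)):
    "planar pose (x,y,yaw) of local points from displayed pixels"
    W=lambda x:[np.array([x[0]+np.cos(x[2])*p[0]-np.sin(x[2])*p[1],x[1]+np.sin(x[2])*p[0]+np.cos(x[2])*p[1],p[2]]) for p in pts]
    f=lambda x:np.ravel([proj(m,w)-np.array(u)/sc for w,u in zip(W(x),uv)])
    r=least_squares(f,x0,x_scale=[1,1,.01],loss='soft_l1'); return r.x,np.round(r.fun.reshape(-1,2),1)
E
python3 - <<'E'
from h import *
m=np.load('pics/w1.npy',allow_pickle=True).item()
pts=[(84,119,34),(84,-119,34)]+[(-27,y,16) for y in (116,58,0,-58,-116)]
uv=[(200,228),(560,200),(236,371),(314,366),(391,361),(469,355),(548,350)]
print(fit(m,pts,uv,x0=(560,-190,.08)))
b=lambda u,v,z:np.round(back(m,(u/1.5625,v/1.5625),z)[:2],1)
print('probe axis z58',b(187,12,58),b(202,175,58),'tail end',b(202,193,49),'saddles', b(187,22,50),b(210,163,50))
m=snap('wrist','w2'); print(state()['eef_pos'],state()['tcp_rot'])
E
```

```text
(array([ 5.49482195e+02, -1.82700414e+02,  7.53225804e-02]), array([[-4.4, -0.9],
       [ 3.1, -1.1],
       [ 0.3,  0.7],
       [-0.3,  0.5],
       [ 0. ,  0.2],
       [ 0.1,  0.6],
       [-0.1,  0.3]]))
probe axis z58 [739.1 -78.6] [656.8 -76.8] tail end [646.2 -72. ] saddles [736.6 -74.9] [663.4 -79.1]
[535.420109   188.18517134 354.75165049] [ 3.14156499e+00 -3.84312721e-04 -1.65266047e+00]
```

View pics/w2.png

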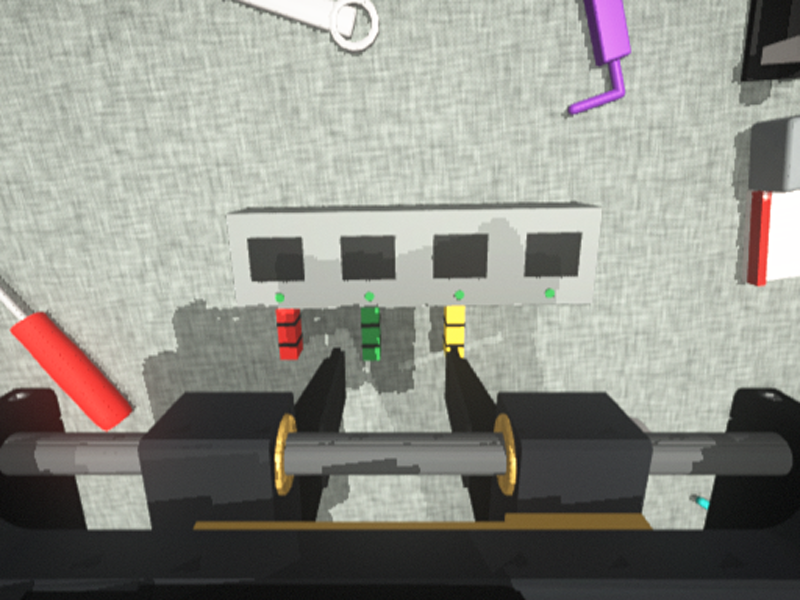

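Dock view: roof corners are at (228,212), (600,206), (592,302) and (236,305). The tabs are red (289,333), green (371,333) and yellow (455,332), and the fourth tunnel is empty.

Run:
```python
from h import *
m=np.load('pics/w2.npy',allow_pickle=True).item()
pts=[(37,116,46),(37,-116,46),(-25,-116,46),(-25,116,46)]
x,r=fit(m,pts,[(228,212),(600,206),(592,302),(236,305)],x0=(550,170,-.08)); print(x,r)
c,s=np.cos(x[2]),np.sin(x[2]); R=np.array([[c,-s],[s,c]])
b=lambda u,v,z:R.T@(back(m,(u/1.5625,v/1.5625),z)[:2]-x[:2])
for n,a,t in (('r',(289,310),(289,359)),('g',(371,308),(371,359)),('y',(455,307),(454,350))): print(n,'in dock frame: root,end',np.round(b(*a,34),1),np.round(b(*t,34),1))
for y in (87,29,-29):
    p=x[:2]+R@np.array([-46,y]); print(y,p, go((*p,120),-np.pi/2+x[2]))
print(R)
```

```text
[ 5.52463425e+02  1.76422767e+02 -6.77901769e-02] [[-2.3 -0.8]
 [ 2.1 -0.3]
 [ 0.3  0.5]
 [-0.2  1.6]]
r in dock frame: root,end [-30.9  84.3] [-66.9  87.1]
g in dock frame: root,end [-30.2  28.5] [-67.6  29.6]
y in dock frame: root,end [-30.3 -28.4] [-61.6 -28.5]
87 [512.46231025 266.33889879] [-7.6   2.93  6.34  0.   -0.02 -0.81]
29 [508.53349076 208.47211749] [-1.8   2.85  6.34  0.   -0.02 -0.81]
-29 [504.60467127 150.6053362 ] [ 3.99  2.76  6.35  0.   -0.02 -0.81]
[[ 0.99770313  0.06773827]
 [-0.06773827  0.99770313]]
```

Request:
arm_command --pt "-7.6 2.9 6 0 0 -0.8" --pt "-7.6 2.9 6 0 0 -0.8" --pt "-7.6 2.9 6 0 0 -0.8" --pt "-7.6 2.9 12 0 0 -0.8" --pt "-7.6 2.9 12 0 0 -0.8" --pt "-7.6 2.9 12 0 0 -0.8" --pt "-7.6 2.9 12 0 0 -0.8"

```text
t: 2.95
eef_pos: [513.1, 266.6, 234.6]
tcp_rot: [3.14, -0.001, -1.639]
ft_force: [0.3, 0.1, 0.7]
opening: 0.418
```

Run:
```python
from h import *
m=snap('wrist','w3',(140,120,400,315),3); x=np.array([552.5,176.4]);yw=-.068
print(state()['eef_pos'],state()['tcp_rot'])
c,s=np.cos(yw),np.sin(yw);R=np.array([[c,-s],[s,c]])
for q in ((-66,81),(-66,93),(-25,81),(-25,93)):
    p=np.r_[x+R@np.array(q),34]; print(q,(proj(m,p)-[140,120])*3)
print('tipmid',(proj(m,np.r_[state()['eef_pos'][:2],state()['eef_pos'][2]-190])-[140,120])*3)
```

```text
[513.30500886 266.84430317 235.6352263 ] [-3.14097660e+00  8.68480898e-05 -1.63897181e+00]
(-66, 81) [370.40459142 419.96489693]
(-66, 93) [317.41194105 420.01476439]
(-25, 81) [372.22185437 247.85611919]
(-25, 93) [315.98474985 247.91081675]
tipmid [341.6360663  358.24647483]
```

View pics/w3.png

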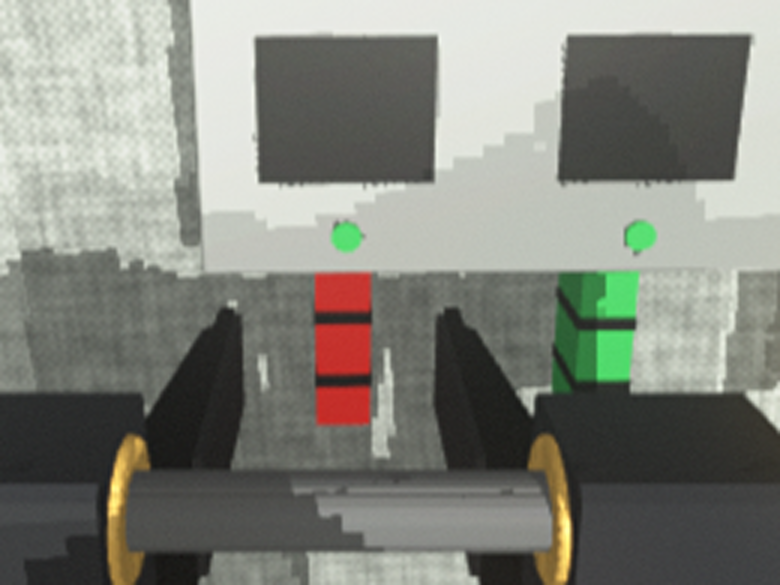

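The red tab spans u 315–371 with its end at v 423. The fingers are centred on it at u 340, and the prediction agrees within 1 mm.

Request:
arm_command --pt "0 0 2 0 0 0" --pt "0 0 3.9 0 0 0" --pt "0 0 3.9 0 0 0" --pt "0 0 3.9 0 0 0"

```text
t: 3.33
eef_pos: [513.0, 267.5, 196.9]
tcp_rot: [-3.141, 0.0, -1.638]
ft_force: [0.2, 0.5, -0.3]
opening: 0.421
```

Request:
arm_command --pt "0 0 0 0 0 0" --pt "0 0 0 0 0 0" --pt "0 0 0 0 0 0" --pt "0 0 0 0 0 0" --pt "0 0 0 0 0 0" --pt "0 0 0 0 0 0" --pt "0 0 0 0 0 0" --pt "0 0 0 0 0 0" --jaw 0.5

```text
t: 4.0
eef_pos: [512.7, 267.5, 196.2]
tcp_rot: [-3.141, -0.0, -1.638]
ft_force: [1.3, -5.0, 4.5]
opening: 0.125
```

Request:
arm_command --pt "0 0.7 0 0 0 0" --pt "0 1.5 0 0 0 0" --pt "0 2.5 0 0 0 0" --pt "0 3.5 0 0 0 0" --pt "0 4.5 0 0 0 0" --pt "0 5.5 0 0 0 0" --pt "0 6 0 0 0 0" --pt "0 6 0 0 0 0" --pt "0 6 -1 0 0 0" --pt "0 6 -3 0 0 0" --pt "0 6 -5 0 0 0" --pt "0 6 -5 0 0 0"

```text
t: 5.0
eef_pos: [453.4, 272.3, 249.1]
tcp_rot: [-3.137, 0.002, -1.637]
ft_force: [1.1, 0.3, -0.9]
opening: 0.124
```

Run:
```python
from h import *
m=snap('wrist','w4',(140,120,400,315),3); s=state(); print(s['eef_pos'],s['tcp_rot'],s['opening'],s['ft_force'])
T=np.array([549.5,-182.7]);yw=.0753
c,s_=np.cos(yw),np.sin(yw);R=np.array([[c,-s_],[s_,c]])
for y in (87,29,-29):
  p=T+R@np.array([-46,y]); print(y,p,go((*p,80),-np.pi/2+yw))
```

```text
[453.04139201 272.07246231 247.59915839] [-3.13827384e+00  1.67194596e-03 -1.63737964e+00] 0.1239688203021661 [ 0.0378965  -0.60663777 -2.51269747]
87 [497.08543959 -99.40705998] [36.77 -6.87 -0.41 -0.2   0.08 -8.13]
29 [ 501.44871351 -157.24270505] [42.51 -7.69 -0.42 -0.2   0.08 -8.13]
-29 [ 505.81198742 -215.07835012] [48.26 -8.51 -0.42 -0.2   0.08 -8.13]
```

View pics/w4.png

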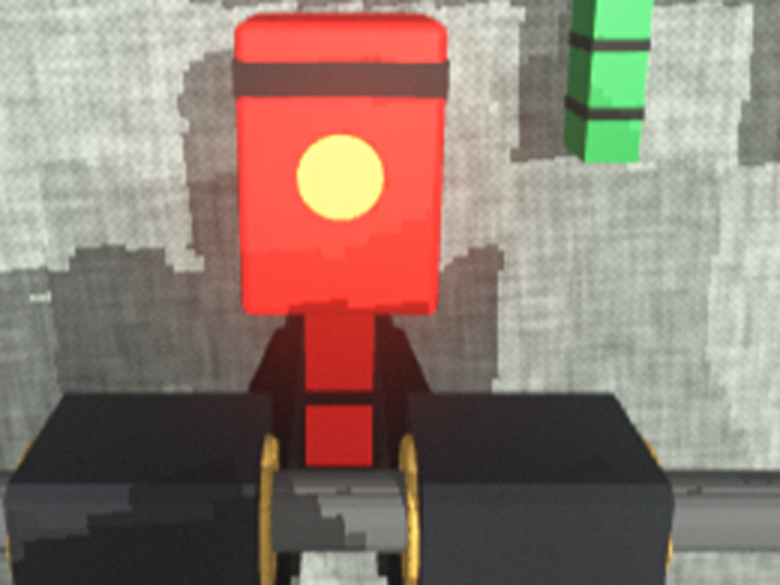

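Red is held square by its tab, with the pad at (341,178). Next it goes to cradle0.

Request:
arm_command --pt "4 -0.5 -0.5 0 0 -1" --pt "8 -1.2 -0.5 0 0 -2" --pt "36.8 -6.9 -0.5 0 0 -8.1" --pt "36.8 -6.9 -0.5 0 0 -8.1" --pt "36.8 -6.9 -0.5 0 0 -8.1" --pt "36.8 -6.9 -0.5 0 0 -8.1" --pt "36.8 -6.9 -0.5 0 0 -8.1" --pt "36.8 -6.9 -0.5 0 0 -8.1" --pt "36.8 -6.9 -0.5 0 0 -8.1" --pt "36.8 -6.9 -0.5 0 0 -8.1" --pt "36.8 -6.9 -0.5 0 0 -8.1" --pt "36.8 -6.9 -0.5 0 0 -8.1"

```text
t: 6.05
eef_pos: [496.6, -99.8, 250.2]
tcp_rot: [3.14, 0.001, -1.497]
ft_force: [-0.8, -0.7, -1.8]
opening: 0.126
```

```bash
cat >> h.py <<'E'
T=np.array([549.5,-182.7]); TY=.0753
def tl(p):  # world xy -> tester frame
    c,s=np.cos(TY),np.sin(TY); return np.round(np.array([[c,s],[-s,c]])@(np.asarray(p)[:2]-T),1)
def tw(q):
    c,s=np.cos(TY),np.sin(TY); return T+np.array([[c,-s],[s,c]])@np.asarray(q,float)
E
python3 - <<'E'
from h import *
m=np.load('pics/w4.npy',allow_pickle=True).item()
p=back(m,(140+341/3,120+178/3),85.3); e=np.array([453.0,272.1]); y=-1.637; d=p[:2]-e
print('pad in tool x,-y:',d@[np.cos(y),np.sin(y)],-d@[np.sin(y),-np.cos(y)])
m=snap('wrist','w5'); s=state(); print(s['eef_pos'],s['tcp_rot'],go((*tw((-46,87)),25),-np.pi/2+TY))
E
```

```text
pad in tool x,-y: -1.1392220632035213 45.86037973893786
[496.62051916 -99.10179703 250.2883618 ] [ 3.14043092e+00  5.20028216e-04 -1.49571500e+00] [ 0.04 -0.05  5.4   0.07  0.03 -0.01]
```

View pics/w5.png

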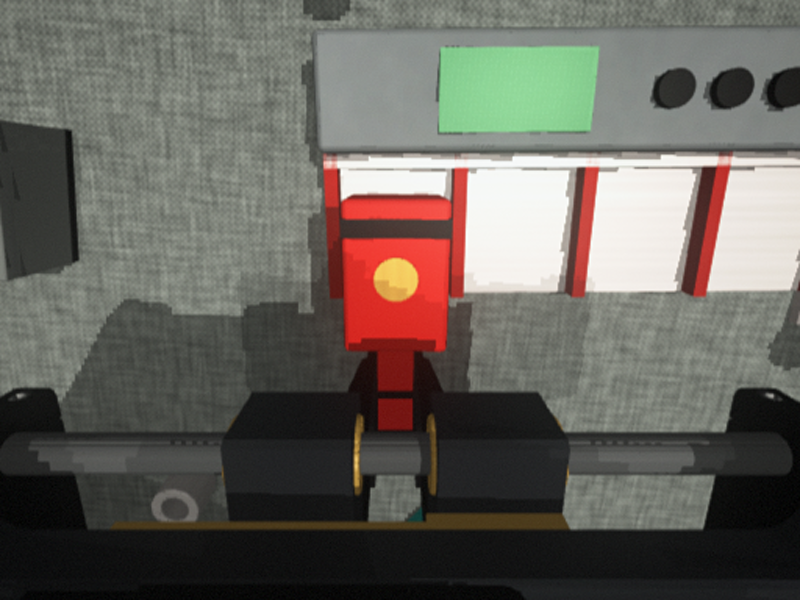

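The pack hovers in line with cradle0, between ribs at about u 335 and 457. I'll refit the tester pose from this closer view before lowering.

Run:
```python
from h import *
m=np.load('pics/w5.npy',allow_pickle=True).item()
pts=[(-27,y,16) for y in (58,0,-58)]+[(33,58,16),(33,0,16)]
print(fit(m,pts,[(457,297),(577,296),(696,295),(460,167),(590,167)],x0=(549,-182,.07)))
print([proj(m,np.r_[tw(p[:2]),p[2]])*1.5625 for p in pts])
```

```text
(array([ 5.49514745e+02, -1.81836789e+02,  8.11973109e-02]), array([[-0.9,  0.2],
       [-0.2,  0.3],
       [ 1.2,  0.3],
       [-0.3,  0. ],
       [ 0.4, -0.7]]))
[array([457.09586099, 296.80912444]), array([578.10047813, 296.57623533]), array([699.2270789 , 296.34311145]), array([461.94933307, 166.41863019]), array([592.98094446, 166.09531641])]
```

Request:
arm_command --pt "0.1 -0.1 2.5 0 0 0" --pt "0.1 -0.1 4.5 0 0 0" --pt "0.1 -0.1 5.3 0 0 0" --pt "0.1 -0.1 5.3 0 0 0" --pt "0.1 -0.1 5.3 0 0 0"

```text
t: 6.52
eef_pos: [498.1, -99.9, 197.9]
tcp_rot: [3.141, 0.0, -1.495]
ft_force: [-0.2, -0.8, -0.7]
opening: 0.123
```

Request:
arm_command --pt "0 0 0 0 0 0" --pt "0 0 0 0 0 0" --pt "0 0 0 0 0 0" --pt "0 0 0 0 0 0" --pt "0 0 0 0 0 0" --pt "0 0 -2 0 0 0" --pt "0 0 -5 0 0 0" --pt "0 0 -8 0 0 0" --pt "0 0 -8 0 0 0" --jaw 4

```text
t: 7.27
eef_pos: [498.6, -101.0, 282.2]
tcp_rot: [-3.135, -0.003, -1.496]
ft_force: [0.5, -0.3, 1.3]
opening: 0.423
```

```bash
cat >> h.py <<'E'
D=np.array([552.5,176.4]); DY=-.068
def dw(q):
    c,s=np.cos(DY),np.sin(DY); return D+np.array([[c,-s],[s,c]])@np.asarray(q,float)
HSV={'red':((0,150,60),(6,255,255)),'green':((45,110,40),(75,255,255)),'yellow':((22,150,90),(32,255,255))}
E
python3 - <<'E'
from h import *
m=snap('wrist','w6'); s=state(); print(s['eef_pos'],s['ft_force'],go((*dw((-46,29)),64),-np.pi/2+DY))
E
```

```text
[ 498.19266424 -100.88676815  280.13751355] [1.19553473 0.3899625  0.36900474] [-30.78  -3.32   4.44  -0.28  -0.1    8.18]
```

View pics/w6.png

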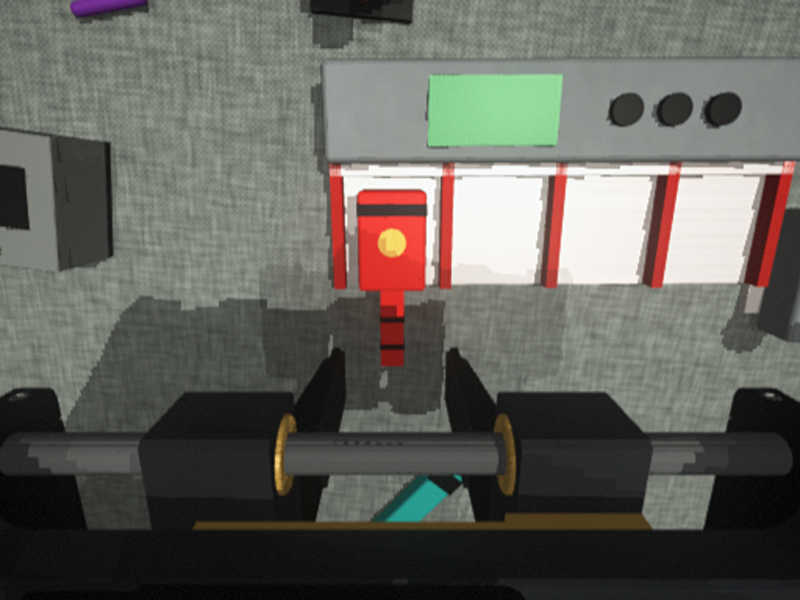

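Red is seated squarely in cradle0, with its pad at (392,242). Green is next.

Request:
arm_command --pt "-30.8 -3.3 0 0 0 8.2" --pt "-30.8 -3.3 0 0 0 8.2" --pt "-30.8 -3.3 0 0 0 8.2" --pt "-30.8 -3.3 0 0 0 8.2" --pt "-30.8 -3.3 0 0 0 8.2" --pt "-30.8 -3.3 0 0 0 8.2" --pt "-30.8 -3.3 0 0 0 8.2" --pt "-30.8 -3.3 2 0 0 8.2" --pt "-30.8 -3.3 4.4 0 0 8.2" --pt "-30.8 -3.3 4.4 0 0 8.2" --pt "-30.8 -3.3 4.4 0 0 8.2"

```text
t: 8.23
eef_pos: [507.5, 208.7, 232.4]
tcp_rot: [3.138, -0.001, -1.639]
ft_force: [0.2, -0.5, 0.5]
opening: 0.423
```

```bash
cat >> h.py <<'E'
def blob(name,col,box=None):
    im=cv2.imread(f'pics/{name}_raw.png'); k=cv2.inRange(cv2.cvtColor(im,cv2.COLOR_BGR2HSV),*HSV[col])
    n,_,st,ce=cv2.connectedComponentsWithStats(k)
    return [(st[i].tolist(),np.round(ce[i],1).tolist()) for i in range(1,n) if st[i][4]>60]
E
python3 - <<'E'
from h import *
m=np.load('pics/w6.npy',allow_pickle=True).item(); print('red pad tester',tl(back(m,(392/1.5625,242/1.5625),34)))
m=snap('wrist','w7',(140,120,400,315),3); s=state(); print(s['eef_pos'],s['tcp_rot'])
print(blob('w7','green'))
for q in ((-66,23),(-66,35),(-25,23),(-25,35)): print(q,proj(m,np.r_[dw(q),34]))
E
```

```text
red pad tester [ 0.9 87.2]
[507.88714747 208.34445276 233.43300145] [ 3.14007314e+00 -6.98927703e-04 -1.63957707e+00]
[([350, 191, 10, 10, 76], [354.4, 195.5]), ([449, 191, 11, 9, 78], [454.0, 194.9]), ([151, 192, 10, 10, 76], [155.3, 196.3]), ([250, 192, 10, 9, 74], [254.7, 195.9]), ([244, 209, 19, 16, 296], [252.9, 216.3]), ([245, 228, 18, 18, 322], [253.5, 236.6]), ([245, 249, 18, 13, 233], [253.5, 255.0])]
(-66, 23) [263.24249732 258.74163648]
(-66, 35) [245.33832198 258.75795579]
(-25, 23) [263.86916032 200.51097675]
(-25, 35) [244.84431304 200.52670827]
```

Request:
arm_command --pt "0 0 2 0 0 0" --pt "0 0 3.7 0 0 0" --pt "0 0 3.7 0 0 0" --pt "0 0 3.7 0 0 0"

```text
t: 8.62
eef_pos: [508.2, 208.0, 197.3]
tcp_rot: [3.141, -0.0, -1.64]
ft_force: [-0.6, -0.4, -0.1]
opening: 0.426
```

Request:
arm_command --pt "0 0 0 0 0 0" --pt "0 0 0 0 0 0" --pt "0 0 0 0 0 0" --pt "0 0 0 0 0 0" --pt "0 0 0 0 0 0" --pt "0 0 0 0 0 0" --pt "0 0 0 0 0 0" --pt "0 0 0 0 0 0" --jaw 0.5

```text
t: 9.28
eef_pos: [507.9, 208.9, 197.1]
tcp_rot: [-3.141, 0.0, -1.639]
ft_force: [-1.7, 0.8, 5.9]
opening: 0.126
```

Request:
arm_command --pt "0 0.7 0 0 0 0" --pt "0 1.5 0 0 0 0" --pt "0 2.5 0 0 0 0" --pt "0 3.5 0 0 0 0" --pt "0 4.5 0 0 0 0" --pt "0 5.5 0 0 0 0" --pt "0 6 0 0 0 0" --pt "0 6 0 0 0 0" --pt "0 6 -1 0 0 0" --pt "0 6 -3 0 0 0" --pt "0 6 -5.5 0 0 0" --pt "0 6 -5.5 0 0 0"

```text
t: 10.28
eef_pos: [448.8, 213.1, 255.4]
tcp_rot: [-3.137, 0.002, -1.639]
ft_force: [1.2, 0.5, -0.1]
opening: 0.123
```

Run:
```python
from h import *
m=snap('wrist','w8'); s=state(); print(s['eef_pos'],s['tcp_rot'],s['opening'])
print([b for b in blob('w8','green') if b[0][4]>300]); 
print(go((*tw((-45,29)),82),-np.pi/2+TY))
e=s['eef_pos']; y=s['tcp_rot'][2]; p=e[:2]-46*np.array([np.sin(y),-np.cos(y)])
print('expected pad px',proj(m,np.r_[p,e[2]-171.3+9]))
im=cv2.imread('pics/w8_raw.png'); k=cv2.inRange(cv2.cvtColor(im,cv2.COLOR_BGR2HSV),(18,80,100),(32,255,255))
n,_,st,ce=cv2.connectedComponentsWithStats(k); print([(st[i].tolist(),ce[i].round(1).tolist()) for i in range(1,n) if st[i][4]>100])
```

```text
[448.50375272 212.98945508 253.87186869] [-3.13787584e+00  1.41122202e-03 -1.63926195e+00] 0.12855688502507728
[([218, 127, 70, 16, 1071], [252.9, 134.7]), ([219, 155, 68, 97, 4653], [252.7, 197.3]), ([242, 256, 22, 20, 440], [252.5, 265.5])]
[36.56 -7.91  0.04 -0.22  0.07 -8.24]
expected pad px [255.78150818 179.04168478]
[([311, 107, 58, 26, 764], [339.9, 118.0]), ([325, 134, 27, 22, 510], [337.9, 144.6]), ([324, 155, 25, 18, 361], [336.3, 164.4]), ([239, 167, 28, 28, 628], [252.7, 180.5]), ([227, 265, 6, 52, 208], [228.8, 289.6]), ([273, 265, 7, 52, 218], [276.5, 290.9]), ([71, 329, 294, 10, 1607], [244.7, 334.3])]
```

Request:
arm_command --pt "4 -0.5 0 0 0 -1" --pt "8 -1.2 0 0 0 -2" --pt "36.6 -7.9 0 0 0 -8.2" --pt "36.6 -7.9 0 0 0 -8.2" --pt "36.6 -7.9 0 0 0 -8.2" --pt "36.6 -7.9 0 0 0 -8.2" --pt "36.6 -7.9 0 0 0 -8.2" --pt "36.6 -7.9 0 0 0 -8.2" --pt "36.6 -7.9 0 0 0 -8.2" --pt "36.6 -7.9 0 0 0 -8.2" --pt "36.6 -7.9 0 0 0 -8.2" --pt "36.6 -7.9 0 0 0 -8.2"

```text
t: 11.33
eef_pos: [501.5, -157.6, 251.1]
tcp_rot: [3.14, 0.001, -1.497]
ft_force: [-0.6, 0.8, -1.0]
opening: 0.125
```

Run:
```python
from h import *
print(state()['eef_pos'],state()['tcp_rot'],go((*tw((-45,29)),25.5),-np.pi/2+TY))
```

```text
[ 501.45445761 -157.57546419  251.10847921] [ 3.14022549e+00  7.87709808e-04 -1.49718110e+00] [-0.03 -0.11  5.43  0.08  0.05 -0.1 ]
```

Request:
arm_command --pt "0.1 -0.1 2.5 0 0 0" --pt "0.1 -0.1 4.5 0 0 0" --pt "0.1 -0.1 5.3 0 0 0" --pt "0.1 -0.1 5.3 0 0 0" --pt "0.1 -0.1 5.3 0 0 0"

```text
t: 11.75
eef_pos: [503.0, -157.6, 198.8]
tcp_rot: [3.141, 0.0, -1.495]
ft_force: [-0.1, -0.5, -1.2]
opening: 0.122
```

Request:
arm_command --pt "0 0 0 0 0 0" --pt "0 0 0 0 0 0" --pt "0 0 0 0 0 0" --pt "0 0 0 0 0 0" --pt "0 0 0 0 0 0" --pt "0 0 -2 0 0 0" --pt "0 0 -5 0 0 0" --pt "0 0 -8 0 0 0" --pt "0 0 -8 0 0 0" --jaw 4

```text
t: 12.5
eef_pos: [503.5, -158.8, 283.3]
tcp_rot: [-3.136, -0.003, -1.496]
ft_force: [1.4, 0.0, -0.5]
opening: 0.419
```

```bash
cat >> h.py <<'E'
def pads(name,z=34):
    m=np.load(f'pics/{name}.npy',allow_pickle=True).item()
    im=cv2.imread(f'pics/{name}_raw.png'); k=cv2.inRange(cv2.cvtColor(im,cv2.COLOR_BGR2HSV),(18,80,100),(32,255,255))
    n,_,st,ce=cv2.connectedComponentsWithStats(k)
    return [(st[i].tolist(),ce[i].round(1).tolist(),tl(back(m,ce[i],z)).tolist()) for i in range(1,n) if st[i][4]>80]
E
python3 - <<'E'
from h import *
m=snap('wrist','w9'); s=state(); print(s['eef_pos'],s['ft_force'],go((*dw((-46,-29)),64),-np.pi/2+DY))
print(pads('w9'))
E
```

```text
[ 503.13012316 -158.66227631  281.21005403] [-0.79836429 -0.95910214 -0.1164409 ] [-30.84  -2.44   4.52  -0.26  -0.13   8.18]
[([167, 147, 18, 18, 231], [175.3, 155.5], [0.9, 87.7]), ([242, 147, 17, 19, 254], [250.0, 156.2], [0.3, 29.7]), ([176, 266, 13, 48, 246], [179.7, 289.1], [-118.1, 92.5])]
```

Red pad is at tester (0.9, 87.7) and green at (0.3, 29.7), so both are seated. Yellow is next.

Request:
arm_command --pt "-30.8 -2.4 0 0 0 8.2" --pt "-30.8 -2.4 0 0 0 8.2" --pt "-30.8 -2.4 0 0 0 8.2" --pt "-30.8 -2.4 0 0 0 8.2" --pt "-30.8 -2.4 0 0 0 8.2" --pt "-30.8 -2.4 0 0 0 8.2" --pt "-30.8 -2.4 0 0 0 8.2" --pt "-30.8 -2.4 2 0 0 8.2" --pt "-30.8 -2.4 4.5 0 0 8.2" --pt "-30.8 -2.4 4.5 0 0 8.2" --pt "-30.8 -2.4 4.5 0 0 8.2"

```text
t: 13.47
eef_pos: [503.5, 150.4, 232.5]
tcp_rot: [3.138, -0.001, -1.639]
ft_force: [-0.2, -0.3, 0.3]
opening: 0.422
```

Run:
```python
from h import *
m=snap('wrist','w10',(140,120,400,315),3); s=state(); print(s['eef_pos'],s['tcp_rot'])
print(blob('w10','yellow'))
for q in ((-66,-35),(-66,-23),(-25,-35),(-25,-23)): print(q,proj(m,np.r_[dw(q),34]))
```

```text
[503.84706294 149.94837493 233.48776154] [ 3.14001020e+00 -5.01383351e-04 -1.63958025e+00]
[([244, 208, 19, 17, 307], [253.1, 216.4]), ([245, 229, 18, 18, 316], [253.4, 237.3]), ([245, 250, 18, 13, 233], [253.5, 256.0])]
(-66, -35) [262.58322874 258.60603471]
(-66, -23) [244.68769208 258.61881934]
(-25, -35) [263.16855948 200.39784866]
(-25, -23) [244.15313573 200.41124288]
```

View pics/w10.png

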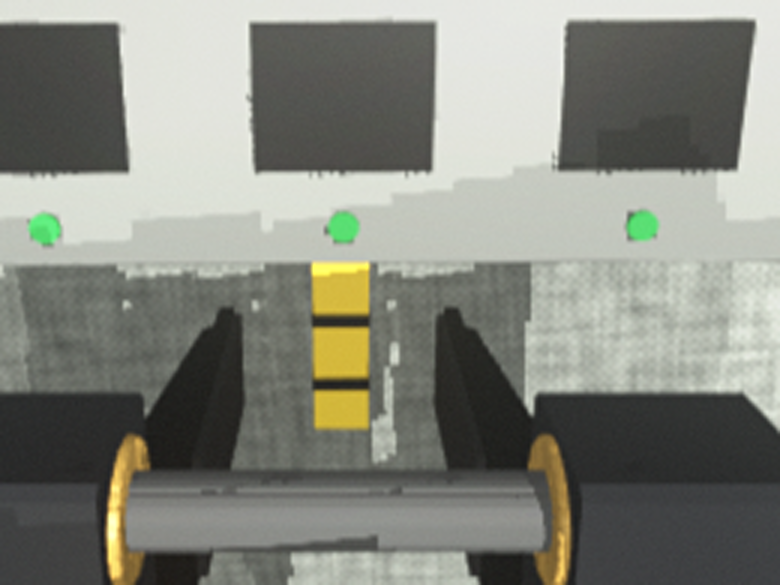

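The yellow tab spans u 313–370, is centred between the fingers, and nothing sticks out of the fourth tunnel. I'll grip and pull.

Request:
arm_command --pt "0 0 2 0 0 0" --pt "0 0 3.7 0 0 0" --pt "0 0 3.7 0 0 0" --pt "0 0 3.7 0 0 0"

```text
t: 13.85
eef_pos: [504.1, 149.6, 197.3]
tcp_rot: [3.141, -0.0, -1.64]
ft_force: [0.0, -0.4, 0.5]
opening: 0.419
```

Request:
arm_command --pt "0 0 0 0 0 0" --pt "0 0 0 0 0 0" --pt "0 0 0 0 0 0" --pt "0 0 0 0 0 0" --pt "0 0 0 0 0 0" --pt "0 0 0 0 0 0" --pt "0 0 0 0 0 0" --pt "0 0 0 0 0 0" --jaw 0.5

```text
t: 14.52
eef_pos: [503.8, 150.4, 197.1]
tcp_rot: [-3.141, -0.0, -1.639]
ft_force: [-1.1, -0.8, 6.4]
opening: 0.128
```

Request:
arm_command --pt "0 0.7 0 0 0 0" --pt "0 1.5 0 0 0 0" --pt "0 2.5 0 0 0 0" --pt "0 3.5 0 0 0 0" --pt "0 4.5 0 0 0 0" --pt "0 5.5 0 0 0 0" --pt "0 6 0 0 0 0" --pt "0 6 0 0 0 0" --pt "0 6 -1 0 0 0" --pt "0 6 -3 0 0 0" --pt "0 6 -5.5 0 0 0" --pt "0 6 -5.5 0 0 0"

```text
t: 15.52
eef_pos: [444.7, 154.6, 255.3]
tcp_rot: [-3.137, 0.001, -1.639]
ft_force: [0.9, -0.3, -0.7]
opening: 0.127
```

Run:
```python
from h import *
s=state(); print(s['eef_pos'],s['tcp_rot'],s['opening'])
print(go((*tw((-45,-29)),82),-np.pi/2+TY))
```

```text
[444.72236476 154.61261442 255.30483251] [-3.13696162e+00  1.17408596e-03 -1.63908521e+00] 0.1274401429739883
[36.45 -8.72  0.2  -0.27  0.05 -8.23]
```

Request:
arm_command --pt "4 -0.5 0 0 0 -1" --pt "8 -1.2 0 0 0 -2" --pt "36.5 -8.7 0 0 0 -8.2" --pt "36.5 -8.7 0 0 0 -8.2" --pt "36.5 -8.7 0 0 0 -8.2" --pt "36.5 -8.7 0 0 0 -8.2" --pt "36.5 -8.7 0 0 0 -8.2" --pt "36.5 -8.7 0 0 0 -8.2" --pt "36.5 -8.7 0 0 0 -8.2" --pt "36.5 -8.7 0 0 0 -8.2" --pt "36.5 -8.7 0 0 0 -8.2" --pt "36.5 -8.7 0 0 0 -8.2"

```text
t: 16.52
eef_pos: [505.4, -215.5, 251.5]
tcp_rot: [3.141, 0.001, -1.497]
ft_force: [0.6, -0.3, -0.7]
opening: 0.125
```

Run:
```python
from h import *
m=snap('wrist','w11'); print(state()['eef_pos'],state()['tcp_rot'],go((*tw((-45,-29)),25.5),-np.pi/2+TY)); print(pads('w11'))
```

```text
[ 505.48137483 -214.71645528  251.55662722] [ 3.14056947e+00  7.25044223e-04 -1.49581112e+00] [ 0.04 -0.14  5.48  0.06  0.04 -0.02]
[([218, 128, 71, 17, 1113], [253.2, 135.8], [14.8, -28.6]), ([70, 148, 20, 20, 308], [79.5, 157.3], [0.9, 87.9]), ([156, 148, 21, 21, 354], [166.1, 158.0], [0.3, 29.9]), ([219, 155, 69, 97, 5390], [252.8, 195.1], [-25.8, -28.2]), ([242, 257, 22, 19, 417], [252.5, 266.0], [-81.1, -27.9]), ([226, 267, 7, 49, 191], [228.2, 290.9], [-102.6, -9.2])]
```

View pics/w11.png

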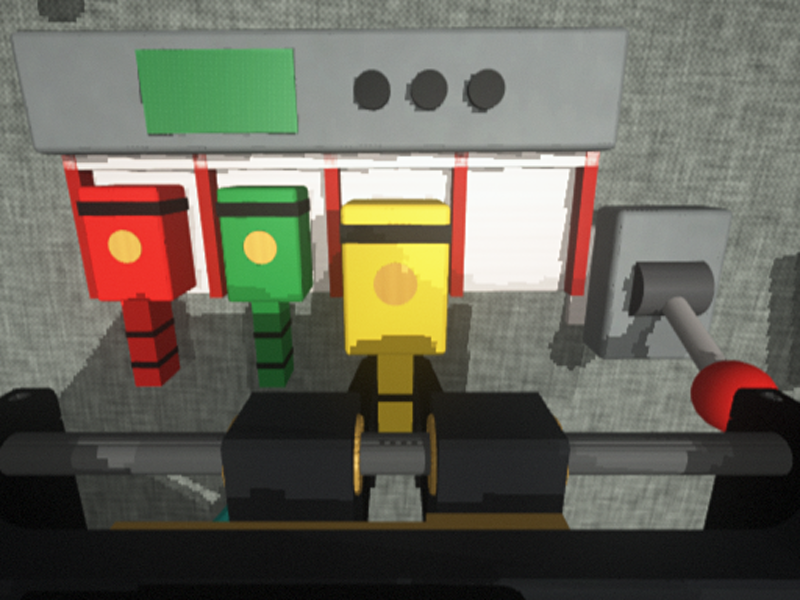

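Red and green are seated, and yellow is over cradle2. The toggle ball at (735,395) sits beyond the gripper's end. Lowering yellow now.

Request:
arm_command --pt "0.1 -0.1 2.5 0 0 0" --pt "0.1 -0.1 4.5 0 0 0" --pt "0.1 -0.1 5.3 0 0 0" --pt "0.1 -0.1 5.3 0 0 0" --pt "0.1 -0.1 5.3 0 0 0"

```text
t: 16.98
eef_pos: [507.1, -215.7, 199.1]
tcp_rot: [3.141, 0.0, -1.495]
ft_force: [0.7, 0.2, -0.2]
opening: 0.125
```

Request:
arm_command --pt "0 0 0 0 0 0" --pt "0 0 0 0 0 0" --pt "0 0 0 0 0 0" --pt "0 0 0 0 0 0" --pt "0 0 0 0 0 0" --pt "0 0 -2 0 0 0" --pt "0 0 -6 0 0 0" --pt "0 0 -10 0 0 0" --pt "0 0 -10 0 0 0" --pt "0 0 -10 0 0 0" --jaw 4

```text
t: 17.82
eef_pos: [506.9, -216.6, 300.9]
tcp_rot: [-3.138, -0.003, -1.496]
ft_force: [-0.7, 0.2, -1.2]
opening: 0.422
```

Run:
```python
from h import *
m=np.load('pics/w11.npy',allow_pickle=True).item()
for z in (55,60,65,70,75,80): print(z,tl(back(m,(735/1.5625,395/1.5625),z)))
print('pivot', [(z,tl(back(m,(672/1.5625,290/1.5625),z))) for z in (15,20,25,30)])
m=snap('wrist','w12'); s=state(); print(s['eef_pos'],s['ft_force']); print(pads('w12'),blob('w12','yellow'))
```

```text
55 [ -59.4 -171.3]
60 [ -56.8 -167.3]
65 [ -54.1 -163.2]
70 [ -51.5 -159.2]
75 [ -48.9 -155.1]
80 [ -46.2 -151.1]
pivot [(15, array([ -24.2, -161.8])), (20, array([ -22.9, -158.7])), (25, array([ -21.6, -155.7])), (30, array([ -20.3, -152.6]))]
[ 506.69803773 -216.45102201  299.36369734] [-0.51772842  0.0620617  -0.42148357]
[([230, 121, 42, 9, 365], [250.6, 125.1], [21.4, -28.4]), ([231, 136, 41, 62, 2079], [250.6, 162.0], [-9.0, -28.3]), ([103, 143, 17, 16, 216], [111.0, 150.6], [0.8, 87.7]), ([173, 143, 17, 17, 233], [180.7, 151.1], [0.3, 29.8]), ([244, 200, 15, 13, 188], [250.7, 206.0], [-47.9, -28.4]), ([244, 216, 14, 11, 153], [250.5, 221.0], [-62.0, -28.1]), ([175, 266, 14, 50, 331], [180.1, 288.7], [-131.1, 39.4]), ([322, 266, 8, 50, 183], [326.4, 292.1], [-135.3, -100.8]), ([178, 330, 164, 8, 593], [263.7, 335.2], [-185.1, -41.0])] [([231, 136, 40, 62, 1319], [248.0, 168.7]), ([244, 200, 14, 14, 182], [250.8, 206.2]), ([245, 216, 13, 10, 130], [251.0, 220.5])]
```

View pics/w12.png

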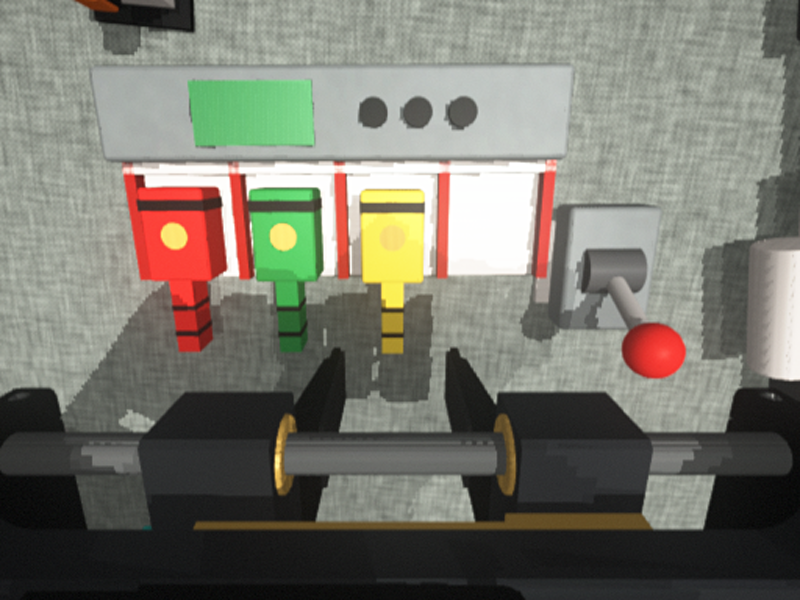

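Yellow is seated, with its pad at (392,237). The toggle ball is at (653,350). Triangulating on y = -149 puts the ball centre at z of about 80, which fits the 60 mm lever. I'll push it with closed fingers.

Run:
```python
from h import *
m=np.load('pics/w12.npy',allow_pickle=True).item()
print([(z,tl(back(m,(653/1.5625,350/1.5625),z))) for z in (75,80,85)], 'ypad',tl(back(m,(392.5/1.5625,237/1.5625),34)))
print(go((*tw((-92,-150)),88),-np.pi/2+TY))
```

```text
[(75, array([ -48.6, -153.4])), (80, array([ -46.6, -150.4])), (85, array([ -44.6, -147.4]))] ypad [ -0.3 -28.9]
[11.96  4.68  4.01 -0.07 -0.05 -0.03]
```

Request:
arm_command --pt "3 4.7 0 0 0 0" --pt "6 4.7 0 0 0 0" --pt "9 4.7 0 0 0 0" --pt "12 4.7 0 0 0 0" --pt "12 4.7 2 0 0 0" --pt "12 4.7 4 0 0 0" --pt "12 4.7 4 0 0 0" --pt "12 4.7 4 0 0 0" --pt "12 4.7 4 0 0 0" --pt "12 4.7 4 0 0 0" --jaw 0

```text
t: 18.7
eef_pos: [469.2, -339.5, 259.4]
tcp_rot: [-3.141, -0.001, -1.495]
ft_force: [0.2, 0.1, -0.1]
opening: 0.004
```

Run:
```python
from h import *
m=snap('wrist','w13'); s=state(); print(s['eef_pos'],s['tcp_rot'],s['opening'],tl(s['eef_pos']),go((*tw((-17,-150)),88),-np.pi/2+TY))
```

```text
[ 469.25180561 -339.5037095   259.56398652] [-3.14078828e+00 -9.09667955e-04 -1.49545321e+00] 0.005379114553467078 [ -91.8 -150.3] [-0.03 -7.48  0.03 -0.05 -0.05  0.  ]
```

View pics/w13.png

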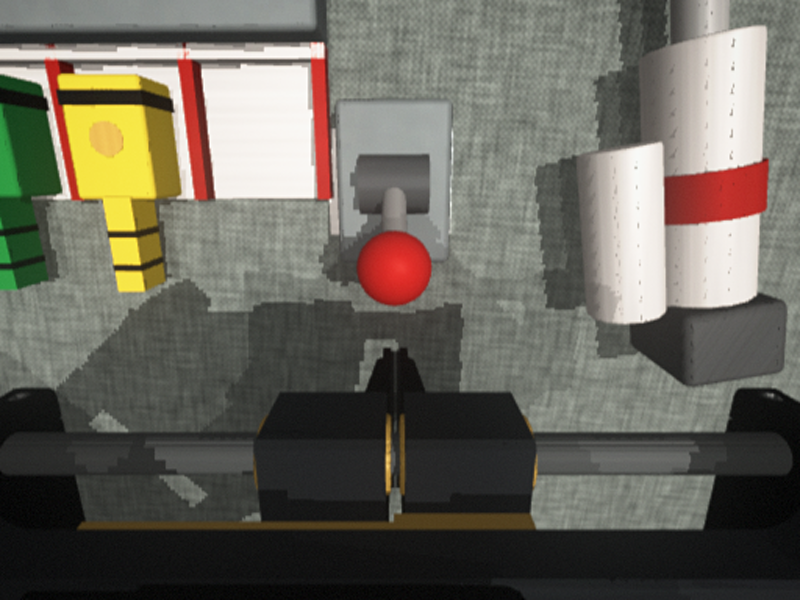

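The ball at (395,268) is right in line with the closed fingers. Pushing.

Request:
arm_command --pt "0 -1 0 0 0 0" --pt "0 -2 0 0 0 0" --pt "0 -3 0 0 0 0" --pt "0 -4 0 0 0 0" --pt "0 -5 0 0 0 0" --pt "0 -6 0 0 0 0" --pt "0 -6.5 0 0 0 0" --pt "0 -7 0 0 0 0" --pt "0 -7.3 0 0 0 0" --pt "0 -7.5 0 0 0 0" --pt "0 -7.5 0 0 0 0" --pt "0 -7.5 0 0 0 0"

```text
t: 19.75
eef_pos: [543.7, -334.2, 258.8]
tcp_rot: [-3.141, -0.0, -1.496]
ft_force: [0.2, -0.3, -0.5]
opening: 0.007
```

Run:
```python
from h import *
m=snap('wrist','w14'); s=state(); print(s['eef_pos'],s['ft_force'],tl(s['eef_pos']))
im=cv2.imread('pics/w14_raw.png'); k=cv2.inRange(cv2.cvtColor(im,cv2.COLOR_BGR2HSV),(0,150,60),(6,255,255))
n,_,st,ce=cv2.connectedComponentsWithStats(k)
for i in range(1,n):
    if st[i][4]>300: print(st[i],ce[i],tl(back(m,ce[i],80)))
print('exp full on',proj(m,np.r_[tw((8.8,-149)),80]),'at .8',proj(m,np.r_[tw((-2.3,-149)),84]))
```

```text
[ 543.69777843 -334.21160554  258.87701737] [ 0.23826349 -0.67851397 -0.08525892] [ -17.2 -150.6]
[ 50 148  17  75 418] [ 58.35167464 175.04066986] [ 26.9 -43. ]
[127 149  19  73 583] [134.96569468 185.59862779] [ 20.9 -84.4]
[204 148  11  74 549] [209.21311475 183.0856102 ] [  22.2 -125.5]
[ 229  187   46   46 1654] [251.16505441 209.53990326] [   6.7 -148.7]
[ 409  209   59   40 1495] [438.88026756 233.27826087] [  -8.  -257.6]
exp full on [251.7216861  206.10440967] at .8 [251.74260855 227.08627654]
```

The ball now measures x of +6.7, where full on is +8.8 and the 0.8 rad threshold is -2.3. The switch is on. Next is the probe.

Request:
arm_command --pt "0 2 0 0 0 0" --pt "0 4 0 0 0 0" --pt "0 4 -3 0 0 0" --pt "0 4 -6 0 0 0" --pt "0 4 -6 0 0 0" --pt "0 4 -6 0 0 0" --jaw 4.5

```text
t: 20.3
eef_pos: [503.7, -337.3, 320.5]
tcp_rot: [-3.139, -0.003, -1.496]
ft_force: [-0.2, 0.1, -0.1]
opening: 0.373
```

Run:
```python
from h import *
print(state()['eef_pos'],go((690,-77,125),-np.pi/2))
```

```text
[ 503.73841807 -337.27849912  320.50253855] [-24.58 -20.5    2.41  -0.16  -0.15   4.27]
```

Request:
arm_command --pt "-24.6 -20.5 2.4 0 0 4.3" --pt "-24.6 -20.5 2.4 0 0 4.3" --pt "-24.6 -20.5 2.4 0 0 4.3" --pt "-24.6 -20.5 2.4 0 0 4.3" --pt "-24.6 -20.5 2.4 0 0 4.3" --pt "-24.6 -20.5 2.4 0 0 4.3" --pt "-24.6 -20.5 2.4 0 0 4.3" --pt "-24.6 -20.5 2.4 0 0 4.3" --pt "-24.6 -20.5 2.4 0 0 4.3" --pt "-24.6 -20.5 2.4 0 0 4.3" --pt "-24.6 -20.5 2.4 0 0 4.3"

```text
t: 21.22
eef_pos: [689.6, -76.7, 293.7]
tcp_rot: [3.14, 0.0, -1.571]
ft_force: [-0.5, -0.7, 0.6]
opening: 0.475
```

Run:
```python
from h import *
m=snap('wrist','w15'); s=state(); print(s['eef_pos'],s['tcp_rot'])
```

```text
[689.44239229 -77.3276706  294.0887058 ] [ 3.14048664e+00 -1.72984627e-06 -1.57182848e+00]
```

View pics/w15.png

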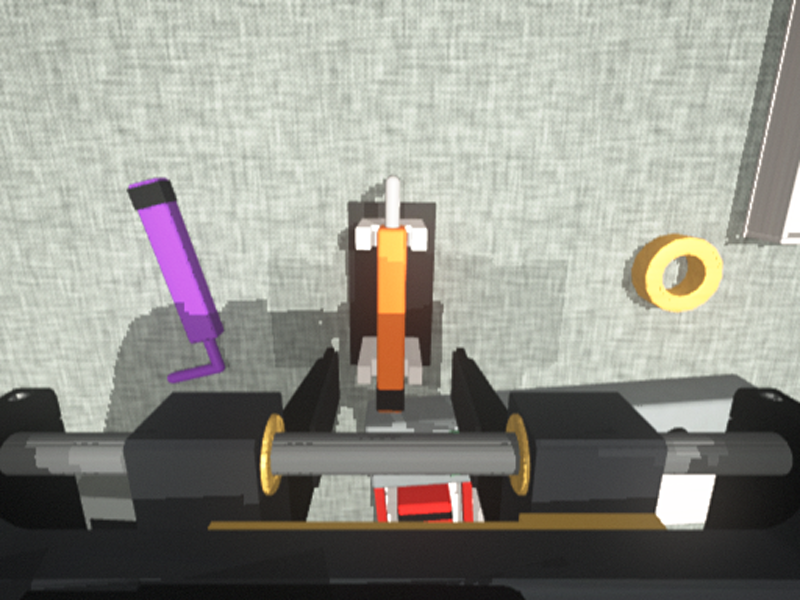

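The orange bar (the one meant) runs from (392,226) to (390,410), lies straight in its rest and is nearly aligned with the fingers. The purple look-alike is at (185,280).

Run:
```python
from h import *
m=np.load('pics/w15.npy',allow_pickle=True).item()
b=lambda u,v,z:back(m,(u/1.5625,v/1.5625),z)[:2].round(1)
print(b(378,227,58),b(407,227,58),b(376,392,58),b(405,392,58),b(376,410,58),b(404,410,58))
print('saddle outer front L,R z50',b(356,221,50),b(428,221,50),'base front corners',b(348,203,6),b(436,203,6), 'wire',b(393,180,49))
print(fit(m,[(44,7,58),(44,-7,58),(-52,7,58),(-52,-7,58)],[(378,227),(407,227),(376,410),(404,410)],x0=(700,-77,0)))
```

```text
[742.1 -67.8] [742.1 -81.2] [657.7 -65.8] [657.7 -80.7] [647.3 -65.7] [647.3 -80.3]
saddle outer front L,R z50 [743.9 -57. ] [743.9 -91.4] base front corners [749.  -49.1] [749.  -98.9] wire [762.8 -74.7]
(array([ 6.98508686e+02, -7.38082100e+01, -1.56289168e-02]), array([[-0.4, -0.8],
       [ 0.4, -0.5],
       [ 0.4,  0.7],
       [-0.4,  1. ]]))
```

Request:
arm_command --pt "-0.3 -1 2 0 0 0.9" --pt "-0.3 -1 3 0 0 0.9" --pt "-0.3 -1 5 0 0 0.9" --pt "-0.3 -1 7 0 0 0.9" --pt "-0.3 -1 7.4 0 0 0.9" --pt "-0.3 -1 7.4 0 0 0.9" --pt "-0.3 -1 7.4 0 0 0.9"

```text
t: 21.85
eef_pos: [699.8, -74.1, 221.3]
tcp_rot: [-3.141, -0.0, -1.587]
ft_force: [-0.5, -0.3, -0.3]
opening: 0.474
```

Request:
arm_command --pt "0 0 0 0 0 0" --pt "0 0 0 0 0 0" --pt "0 0 0 0 0 0" --pt "0 0 0 0 0 0" --pt "0 0 0 0 0 0" --pt "0 0 0 0 0 0" --pt "0 0 0 0 0 0" --pt "0 0 0 0 0 0" --pt "0 0 0 0 0 0" --jaw 0.7

```text
t: 22.6
eef_pos: [700.0, -73.5, 221.1]
tcp_rot: [-3.141, -0.0, -1.587]
ft_force: [-0.8, -0.0, 5.3]
opening: 0.143
```

Run:
```python
from h import *
s=state(); print(s['eef_pos'],s['tcp_rot'],s['opening'],s['ft_force'])
```

```text
[699.99840107 -73.45624659 221.05541086] [-3.14119386e+00 -1.82480120e-04 -1.58666503e+00] 0.142578107774507 [-7.99548811e-01 -5.13227757e-03  5.29527386e+00]
```

The probe is gripped (opening 13.5 mm; TCP 700, -73.5, 221.1, yaw -1.587, which is the pose to return to). Lifting and going to red.

Request:
arm_command --pt "0 0 -1 0 0 0" --pt "0 0 -3 0 0 0" --pt "0 0 -6 0 0 0" --pt "0 0 -9 0 0 0" --pt "0 0 -9 0 0 0" --pt "0 0 -9 0 0 0"

```text
t: 23.1
eef_pos: [700.0, -73.4, 312.9]
tcp_rot: [-3.138, -0.001, -1.587]
ft_force: [-0.5, 0.4, -0.6]
opening: 0.144
```

Run:
```python
from h import *
s=state(); print(s['eef_pos'],s['tcp_rot'],s['opening'])
a=s['tcp_rot'][2]; f=np.array([-np.sin(a),np.cos(a)])
for q in ((.7,87),(-.3,-29),(.3,29)):
    p=tw(q)-63.5*f; print(q,p,go((*p,70+20),a))
```

```text
[699.95702613 -73.4149248  312.90923289] [-3.13828419e+00 -6.85063950e-04 -1.58668055e+00] 0.14354688602200516
(0.7, 87) [480.16111617 -94.88526622] [ 2.49 21.96  5.09 -0.19 -0.04  0.  ]
(-0.3, -29) [ 487.8904977  -210.63178523] [14.05 21.    5.1  -0.19 -0.04  0.  ]
(0.3, 29) [ 484.12552356 -152.75100284] [ 8.27 21.47  5.1  -0.19 -0.04  0.  ]
```

Request:
arm_command --pt "2.5 22 0 0 0 0" --pt "2.5 22 0 0 0 0" --pt "2.5 22 0 0 0 0" --pt "2.5 22 0 0 0 0" --pt "2.5 22 0 0 0 0" --pt "2.5 22 0 0 0 0" --pt "2.5 22 2 0 0 0" --pt "2.5 22 4 0 0 0" --pt "2.5 22 5.1 0 0 0" --pt "2.5 22 5.1 0 0 0" --pt "2.5 22 5.1 0 0 0" --pt "2.5 22 5.1 0 0 0"

```text
t: 24.1
eef_pos: [479.7, -94.9, 259.9]
tcp_rot: [3.141, 0.0, -1.587]
ft_force: [0.0, -0.2, -0.8]
opening: 0.148
```

Run:
```python
from h import *
m=snap('wrist','w16',(150,60,410,255),3); s=state(); e=s['eef_pos']; print(e,s['tcp_rot'])
a=s['tcp_rot'][2]; f=np.array([-np.sin(a),np.cos(a)])
t=np.r_[e[:2]+63.5*f,e[2]-206.1]; print('tip exp',t,tl(t),(proj(m,t)-[150,60])*3,'pad exp',(proj(m,np.r_[tw((.7,87)),34])-[150,60])*3)
print([x for x in pads('w16')][:6])
```

```text
[479.70442381 -94.92538681 260.16841876] [-3.14110142e+00 -2.35242435e-04 -1.58660950e+00]
tip exp [543.19648468 -95.92948154  54.06841876] [ 0.2 87. ] [313.45844765 221.50800268] pad exp [312.7846643  211.63671214]
[([385, 75, 69, 16, 656], [421.0, 82.8], [21.1, -23.9]), ([383, 94, 69, 80, 4244], [417.1, 129.4], [-8.7, -23.3]), ([329, 113, 21, 22, 350], [338.9, 123.2], [0.3, 29.6]), ([244, 120, 20, 19, 251], [253.8, 128.3], [2.2, 87.2]), ([400, 173, 31, 21, 488], [415.4, 183.6], [-47.0, -24.5]), ([399, 192, 30, 19, 375], [414.2, 201.8], [-60.7, -24.5])]
```

View pics/w16.png

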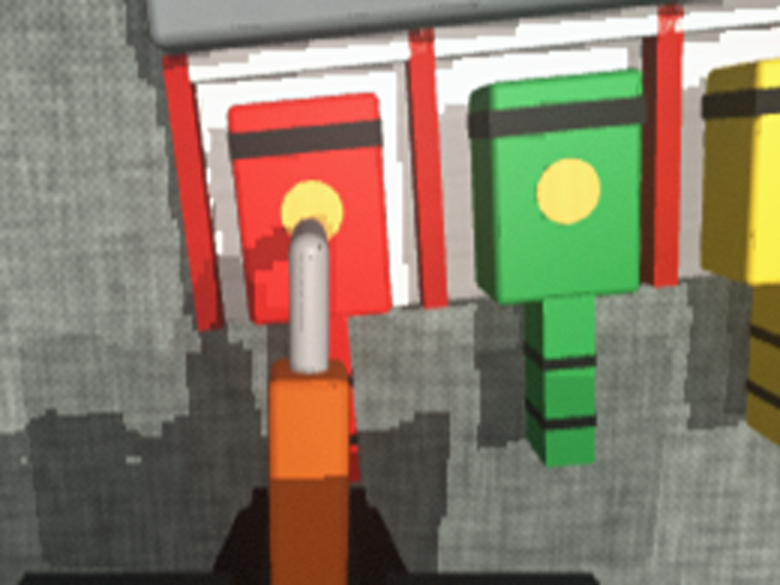

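The wire tip hangs over the red pad (313,210) with the wire at u 308, so it is aligned within about 1 mm. Lowering in small steps while watching force.

Request:
arm_command --pt "0 0 1 0 0 0" --pt "0 0 1.8 0 0 0" --pt "0 0 1.8 0 0 0" --pt "0 0 1.8 0 0 0" --pt "0 0 1.8 0 0 0"

```text
t: 24.57
eef_pos: [479.6, -94.9, 241.6]
tcp_rot: [3.141, 0.0, -1.587]
ft_force: [0.0, 0.5, -0.7]
opening: 0.142
```

Request:
arm_command --pt "0 0 0.1 0 0 0" --pt "0 0 0.1 0 0 0" --pt "0 0 0.1 0 0 0"

```text
t: 24.82
eef_pos: [479.6, -95.0, 240.8]
tcp_rot: [-3.141, -0.0, -1.587]
ft_force: [-0.4, 0.0, -1.2]
opening: 0.144
```

Request:
arm_command --pt "0 0 0.1 0 0 0" --pt "0 0 0.1 0 0 0" --pt "0 0 0.1 0 0 0"

```text
t: 25.07
eef_pos: [479.6, -95.0, 239.8]
tcp_rot: [-3.141, -0.0, -1.587]
ft_force: [0.6, -0.4, 0.4]
opening: 0.146
```

Request:
arm_command --pt "0 0 0.1 0 0 0" --pt "0 0 0.1 0 0 0" --pt "0 0 0.1 0 0 0"

```text
t: 25.32
eef_pos: [479.5, -95.0, 238.9]
tcp_rot: [-3.141, -0.0, -1.587]
ft_force: [-1.7, -0.3, 4.9]
opening: 0.148
```

Run:
```python
from h import *
s=state(); print(s['eef_pos'],s['ft_force'],s['moment'])
```

```text
[479.52640056 -94.95361495 238.92861431] [-1.69102005 -0.30131033  4.86071996] [ 0.026244    0.01770617 -0.03478123]
```

Red is touched (4.9 N up). Yellow is next, since blue is missing.

Request:
arm_command --pt "0 0 0 0 0 0" --pt "0 0 -2 0 0 0" --pt "2 -0.2 -3 0 0 0" --pt "6 -0.5 -3 0 0 0" --pt "10 -0.8 -3 0 0 0" --pt "11.6 -1 -3 0 0 0" --pt "11.6 -1 -2 0 0 0" --pt "11.6 -1 -2 0 0 0" --pt "11.6 -1 -2 0 0 0" --pt "11.6 -1 -2 0 0 0"

```text
t: 26.15
eef_pos: [487.7, -210.0, 258.5]
tcp_rot: [3.141, 0.001, -1.586]
ft_force: [-0.5, 0.8, -0.9]
opening: 0.146
```

Run:
```python
from h import *
m=snap('wrist','w17',(90,60,350,255),3); s=state(); e=s['eef_pos']; print(e,s['tcp_rot'],s['opening'])
a=s['tcp_rot'][2]; f=np.array([-np.sin(a),np.cos(a)])
t=np.r_[e[:2]+63.5*f,e[2]-205.5]; print('tip exp',t,tl(t),(proj(m,t)-[90,60])*3,'pad exp',(proj(m,np.r_[tw((-.3,-29)),34])-[90,60])*3)
print([x for x in pads('w17') if 0<x[2][1]<100])
```

```text
[ 487.77496356 -209.98259202  258.73488405] [ 3.14106121e+00  2.97692020e-04 -1.58544048e+00] 0.14530689707445205
tip exp [ 551.26815486 -210.91246242   53.23488405] [ -0.4 -28.3] [494.17382092 220.60173376] pad exp [496.91090584 212.49560363]
[([160, 128, 20, 21, 341], [169.6, 137.8], [0.3, 29.8]), ([76, 136, 20, 19, 297], [85.7, 144.8], [0.9, 87.8]), ([223, 266, 6, 49, 183], [224.9, 290.1], [-121.9, 6.2])]
```

View pics/w17.png

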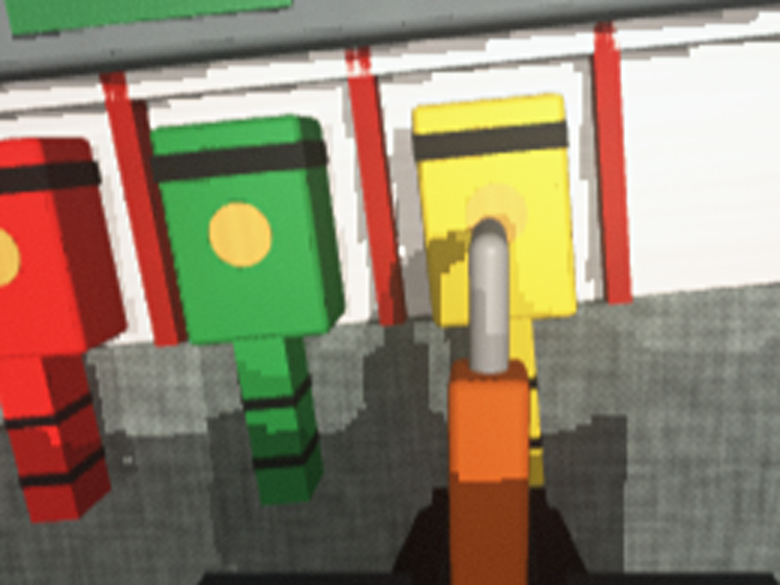

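The yellow pad is at (497,211) with the wire at u 489, so I nudge +1 mm and touch down.

Request:
arm_command --pt "0.1 0 1 0 0 0" --pt "0.1 0 1.7 0 0 0" --pt "0.1 0 1.9 0 0 0" --pt "0.1 0 1.9 0 0 0" --pt "0.1 0 1.9 0 0 0"

```text
t: 26.62
eef_pos: [487.7, -212.0, 239.5]
tcp_rot: [3.141, 0.0, -1.587]
ft_force: [0.4, 0.3, -1.3]
opening: 0.148
```

Request:
arm_command --pt "0 0 0.1 0 0 0" --pt "0 0 0.1 0 0 0" --pt "0 0 0.1 0 0 0"

```text
t: 26.87
eef_pos: [487.7, -212.1, 238.9]
tcp_rot: [-3.141, -0.0, -1.587]
ft_force: [-1.5, 1.2, 1.5]
opening: 0.145
```

Request:
arm_command --pt "0 0 0.1 0 0 0" --pt "0 0 0.1 0 0 0" --pt "0 0 0.1 0 0 0"

```text
t: 27.12
eef_pos: [487.6, -212.1, 238.0]
tcp_rot: [3.142, -0.0, -1.587]
ft_force: [-3.8, 1.1, 5.4]
opening: 0.143
```

Run:
```python
from h import *
s=state(); e=s['eef_pos']; a=s['tcp_rot'][2]; f=np.array([-np.sin(a),np.cos(a)]); print(e,s['ft_force'],tl(e[:2]+63.5*f))
p=tw((.3,29.3))-63.5*f; print(go((*p,e[2]-G),a))
```

```text
[ 487.56790024 -212.10129684  238.01412574] [-3.81379035  1.05661635  5.39287355] [ -0.7 -30.4]
[-5.96  0.44 -0.    0.   -0.01 -0.  ]
```

Yellow is touched (5.4 N). Now green.

Request:
arm_command --pt "0 0 0 0 0 0" --pt "0 0 -2 0 0 0" --pt "-1 0 -3 0 0 0" --pt "-4 0.3 -3 0 0 0" --pt "-6 0.4 -3 0 0 0" --pt "-6 0.4 -2.2 0 0 0" --pt "-6 0.4 -2.2 0 0 0" --pt "-6 0.4 -2.2 0 0 0" --pt "-6 0.4 -2.2 0 0 0"

```text
t: 27.87
eef_pos: [484.8, -152.5, 259.7]
tcp_rot: [-3.141, -0.0, -1.587]
ft_force: [0.5, 0.1, 0.3]
opening: 0.146
```

Run:
```python
from h import *
m=snap('wrist','w18',(90,60,350,255),3); s=state(); e=s['eef_pos']; print(e,s['tcp_rot'],s['opening'])
a=s['tcp_rot'][2]; f=np.array([-np.sin(a),np.cos(a)])
t=np.r_[e[:2]+63.5*f,e[2]-205.0]; print('tip exp',t,tl(t))
print([x for x in pads('w18') if -10<x[2][0]<10])
```

```text
[ 484.79743767 -152.59564042  259.75393869] [-3.14136235e+00 -2.30514897e-04 -1.58742392e+00] 0.14070082222317665
tip exp [ 548.28865973 -153.65144384   54.75393869] [ 1.  29.1]
[([307, 103, 58, 80, 3610], [336.5, 137.8], [-8.4, -26.5]), ([244, 122, 20, 20, 234], [253.9, 130.2], [1.9, 29.4]), ([160, 130, 20, 20, 310], [169.5, 139.6], [1.0, 87.6])]
```

Request:
arm_command --pt "0 0.05 1 0 0 0" --pt "0 0.05 1.8 0 0 0" --pt "0 0.05 2.1 0 0 0" --pt "0 0.05 2.1 0 0 0" --pt "0 0.05 2.1 0 0 0"

```text
t: 28.33
eef_pos: [484.2, -152.2, 238.3]
tcp_rot: [3.141, 0.0, -1.587]
ft_force: [0.3, -0.2, -0.3]
opening: 0.148
```

Request:
arm_command --pt "0 0 0.1 0 0 0" --pt "0 0 0.1 0 0 0" --pt "0 0 0.1 0 0 0"

```text
t: 28.58
eef_pos: [484.2, -152.0, 237.8]
tcp_rot: [-3.141, -0.0, -1.587]
ft_force: [-0.4, -0.4, 0.2]
opening: 0.143
```

Request:
arm_command --pt "0 0 0.1 0 0 0" --pt "0 0 0.1 0 0 0" --pt "0 0 0.1 0 0 0"

```text
t: 28.83
eef_pos: [484.2, -152.0, 237.0]
tcp_rot: [-3.141, -0.0, -1.587]
ft_force: [-2.5, -0.1, 4.8]
opening: 0.149
```

Request:
arm_command --pt "0 0 0.1 0 0 0" --pt "0 0 0.1 0 0 0" --pt "0 0 0.1 0 0 0"

```text
t: 29.08
eef_pos: [484.0, -152.0, 236.0]
tcp_rot: [3.141, -0.0, -1.587]
ft_force: [-2.5, -1.3, 5.4]
opening: 0.146
```

Green is touched (about 5 N, held over two calls). Lifting, then back to the rest.

Request:
arm_command --pt "0 0 -2 0 0 0" --pt "0 0 -5 0 0 0" --pt "0 0 -8 0 0 0" --pt "-8.2 -21.5 -9 0 0 0" --pt "-8.2 -21.5 -9 0 0 0" --pt "-8.2 -21.5 -9 0 0 0" --pt "-8.2 -21.5 -9 0 0 0" --pt "-8.2 -21.5 -9 0 0 0" --pt "-8.2 -21.5 -9 0 0 0" --pt "-8.2 -21.5 -9 0 0 0" --pt "-8.2 -21.5 -9 0 0 0" --pt "-8.2 -21.5 -9 0 0 0"

```text
t: 30.08
eef_pos: [699.8, -73.6, 325.2]
tcp_rot: [3.14, 0.0, -1.587]
ft_force: [-0.1, 0.5, -0.1]
opening: 0.144
```

Run:
```python
from h import *
m=snap('wrist','w19'); s=state(); print(s['eef_pos'],s['tcp_rot']); print(go((700,-73.4,227-G),-1.587))
im=cv2.imread('pics/w19_raw.png'); k=cv2.inRange(cv2.cvtColor(im,cv2.COLOR_BGR2HSV),(8,170,80),(16,255,255))
n,_,st,ce=cv2.connectedComponentsWithStats(k)
print([(st[i],ce[i]) for i in range(1,n) if st[i][4]>150])
a=s['tcp_rot'][2]; f=np.array([-np.sin(a),np.cos(a)]); l=np.array([-f[1],f[0]]); e=s['eef_pos']
for y in (7,-7): print('bar front top exp',proj(m,np.r_[e[:2]+43.5*f+y*l,e[2]-163.1]))
```

```text
[699.59768465 -73.90468274 325.50256107] [ 3.14049769e+00  2.95012150e-05 -1.58724901e+00]
[-0.05 -0.05  9.85  0.06  0.   -0.01]
[(array([ 239,  180,   28,   97, 2343], dtype=int32), array([252.40546308, 231.34827145])), (array([241, 304,  24,  20, 447], dtype=int32), array([252.57494407, 313.82997763]))]
bar front top exp [241.50443349 182.49092355]
bar front top exp [269.73024896 182.49065931]
```

Request:
arm_command --pt "0 0 4 0 0 0" --pt "0 0 7 0 0 0" --pt "0 0 9 0 0 0" --pt "0 0 9.8 0 0 0" --pt "0 0 10 0 0 0" --pt "0 0 10 0 0 0" --pt "0 0 10 0 0 0"

```text
t: 30.72
eef_pos: [700.6, -73.8, 227.4]
tcp_rot: [-3.139, -0.001, -1.587]
ft_force: [0.2, -0.4, -0.6]
opening: 0.141
```

Request:
arm_command --pt "0 0 0.2 0 0 0" --pt "0 0 0.2 0 0 0" --pt "0 0 0.2 0 0 0"

```text
t: 30.97
eef_pos: [700.5, -73.5, 224.5]
tcp_rot: [-3.141, -0.0, -1.587]
ft_force: [-0.6, -0.1, 0.0]
opening: 0.146
```

Run:
```python
from h import *
s=state(); print(s['eef_pos'],s['tcp_rot'],s['ft_force'])
```

```text
[700.49505198 -73.46785427 224.52032898] [-3.14054854e+00 -2.80380854e-04 -1.58669931e+00] [-0.60572876 -0.13984675  0.04951345]
```

Request:
arm_command --pt "0 0 0.15 0 0 0" --pt "0 0 0.15 0 0 0" --pt "0 0 0.15 0 0 0"

```text
t: 31.22
eef_pos: [700.5, -73.5, 222.5]
tcp_rot: [-3.141, -0.0, -1.587]
ft_force: [0.5, -0.0, 0.9]
opening: 0.145
```

Request:
arm_command --pt "0 0 0.1 0 0 0" --pt "0 0 0.1 0 0 0" --pt "0 0 0.1 0 0 0"

```text
t: 31.47
eef_pos: [700.6, -73.4, 222.0]
tcp_rot: [-3.141, -0.0, -1.587]
ft_force: [0.3, -0.6, 5.2]
opening: 0.145
```

It is resting on the saddle (5 N). Releasing and rising.

Request:
arm_command --pt "0 0 0 0 0 0" --pt "0 0 0 0 0 0" --pt "0 0 0 0 0 0" --pt "0 0 0 0 0 0" --pt "0 0 0 0 0 0" --pt "0 0 0 0 0 0" --pt "0 0 -2 0 0 0" --pt "0 0 -5 0 0 0" --pt "0 0 -7 0 0 0" --pt "0 0 -7 0 0 0" --pt "0 0 -7 0 0 0" --jaw 4.5

```text
t: 32.38
eef_pos: [700.4, -73.5, 292.3]
tcp_rot: [-3.14, -0.0, -1.587]
ft_force: [0.2, 0.3, -1.1]
opening: 0.474
```

Run:
```python
from h import *
m=snap('wrist','w20'); s=state(); e=s['eef_pos']; print(e,s['tcp_rot'])
im=cv2.imread('pics/w20_raw.png'); k=cv2.inRange(cv2.cvtColor(im,cv2.COLOR_BGR2HSV),(8,170,80),(16,255,255))
n,_,st,ce=cv2.connectedComponentsWithStats(k)
print([st[i] for i in range(1,n) if st[i][4]>100])
for x in (44,-42,-52):
  for y in (7,-7):
    c,q=np.cos(-.0156),np.sin(-.0156); print(x,y,proj(m,(699-.3+c*x-q*y,-73.9+q*x+c*y,58)).round(1))
print(go((*tw((-8,-102)),175),-np.pi/2+TY),go((*tw((40,-150)),175),-np.pi/2+TY))
```

```text
[700.25463843 -73.45102811 290.99975945] [ 3.14155456e+00 -8.28667192e-05 -1.58678901e+00]
[array([ 244,  164,   18,   99, 1178], dtype=int32)]
44 7 [245.1 160.8]
44 -7 [264.3 160.8]
-42 7 [246.  265.9]
-42 -7 [263.3 265.9]
-52 7 [246.1 276.8]
-52 -7 [263.2 276.8]
[21.4  14.77 -5.53  0.   -0.   -5.23] [25.74  9.55 -5.53  0.   -0.   -5.23]
```

The probe lies in the slot (bar u 244–262). Now to the far side of the toggle with closed fingers.

Request:
arm_command --pt "0 0 -4 0 0 0" --pt "25.7 9.4 -5.5 0 0 -5.2" --pt "25.7 9.4 -5.5 0 0 -5.2" --pt "25.7 9.4 -5.5 0 0 -5.2" --pt "25.7 9.4 -5.5 0 0 -5.2" --pt "25.7 9.4 -5.5 0 0 -5.2" --pt "25.7 9.4 -5.5 0 0 -5.2" --pt "25.7 9.4 -5.5 0 0 -5.2" --pt "25.7 9.4 -5.5 0 0 -5.2" --pt "25.7 9.4 -5.5 0 0 -5.2" --pt "25.7 9.4 -5.5 0 0 -5.2" --jaw 0

```text
t: 33.35
eef_pos: [602.5, -328.3, 345.1]
tcp_rot: [3.14, 0.001, -1.496]
ft_force: [0.4, 0.3, -0.2]
opening: 0.005
```

Run:
```python
from h import *
s=state(); e=s['eef_pos']; print(e,tl(e),s['opening'],go((*tw((42,-150)),88),-np.pi/2+TY))
```

```text
[ 602.51662977 -328.33767665  345.07087011] [  41.9 -149.2] 0.004777039102295484 [ 0.09 -0.02  8.58  0.08  0.07 -0.03]
```

Request:
arm_command --pt "0.1 0 3 0 0 0" --pt "0.1 0 6 0 0 0" --pt "0.1 0 8 0 0 0" --pt "0.1 0 8.6 0 0 0" --pt "0.1 0 8.6 0 0 0" --pt "0.1 0 8.6 0 0 0"

```text
t: 33.85
eef_pos: [603.1, -329.1, 260.9]
tcp_rot: [-3.141, -0.0, -1.495]
ft_force: [-1.0, 0.1, 0.7]
opening: 0.006
```

Request:
arm_command --pt "0 1 0 0 0 0" --pt "0 2 0 0 0 0" --pt "0 3 0 0 0 0" --pt "0 4 0 0 0 0" --pt "0 5 0 0 0 0" --pt "0 5.7 0 0 0 0" --pt "0 6.2 0 0 0 0" --pt "0 6.5 0 0 0 0" --pt "0 6.5 0 0 0 0" --pt "0 6.5 0 0 0 0"

```text
t: 34.68
eef_pos: [537.5, -334.9, 260.2]
tcp_rot: [3.141, 0.0, -1.496]
ft_force: [-0.6, -0.5, -0.5]
opening: 0.005
```

Run:
```python
from h import *
s=state(); e=s['eef_pos']; print(e,tl(e),s['ft_force'])
```

```text
[ 537.51834439 -334.86957108  260.17520211] [ -23.4 -150.8] [-0.64630403 -0.49108677 -0.49642337]
```

Request:
arm_command --pt "0 -2 0 0 0 0" --pt "0 -4 0 0 0 0" --pt "0 -4 -4 0 0 0" --pt "0 -4 -8 0 0 0" --pt "0 -4 -11 0 0 0" --pt "-14 -9 -12 0 0 0" --pt "-14 -9 -12 0 0 0" --pt "-14 -9 -12 0 0 0" --pt "-14 -9 -12 0 0 0" --pt "-14 -9 -12 0 0 0" --pt "-14 -9 -12 0 0 0"

```text
t: 35.6
eef_pos: [617.2, -187.3, 380.3]
tcp_rot: [3.141, -0.0, -1.493]
ft_force: [-0.0, -0.0, 0.5]
opening: 0.005
```

Run:
```python
from h import *
m=snap('wrist','w21'); s=state(); print(s['eef_pos']); print([p for p in pads('w21') if abs(p[2][0])<15])
snap('scene','s21'); 
im=cv2.imread('pics/w21_raw.png'); k=cv2.inRange(cv2.cvtColor(im,cv2.COLOR_BGR2HSV),(0,150,60),(6,255,255))
n,_,st,ce=cv2.connectedComponentsWithStats(k)
for i in range(1,n):
    if st[i][4]>150: print(st[i],ce[i],tl(back(m,ce[i],80)))
print('full off',proj(m,np.r_[tw((-48.8,-149)),81]),'0.2',proj(m,np.r_[tw((-37.7,-149)),85]))
w=cv2.resize(cv2.imread('pics/w21_raw.png')[0:290],(520,295)); 
r=cv2.resize(cv2.imread('pics/w20_raw.png')[110:300,160:350],(275,275),interpolation=cv2.INTER_CUBIC)
sc=cv2.resize(cv2.imread('pics/s21_raw.png')[120:350,110:370],(520,460)) [:300]
out=np.zeros((600,800,3),np.uint8); out[:295,:520]=w; out[300:600,:520]=sc; out[:275,523:798]=r
cv2.imwrite('pics/final.png',out)
```

```text
[ 616.98815625 -188.40399422  380.10547812]
[([261, 225, 23, 26, 443], [274.6, 236.0], [-1.6, -34.8]), ([215, 230, 12, 11, 91], [220.4, 235.1], [-0.6, 29.9])]
[ 149  205   43   59 1489] [170.46406985 230.7743452 ] [25.  75.5]
[196 205   8  44 222] [199.65765766 226.04054054] [30.2 45.4]
[289 205   6  43 207] [291.46376812 226.05797101] [ 30.4 -48. ]
[334 204   9  44 229] [337.97816594 225.58078603] [ 31.  -95.3]
full off [381.46524149 294.030816  ] 0.2 [384.32057267 287.31037963]
```

View pics/final.png

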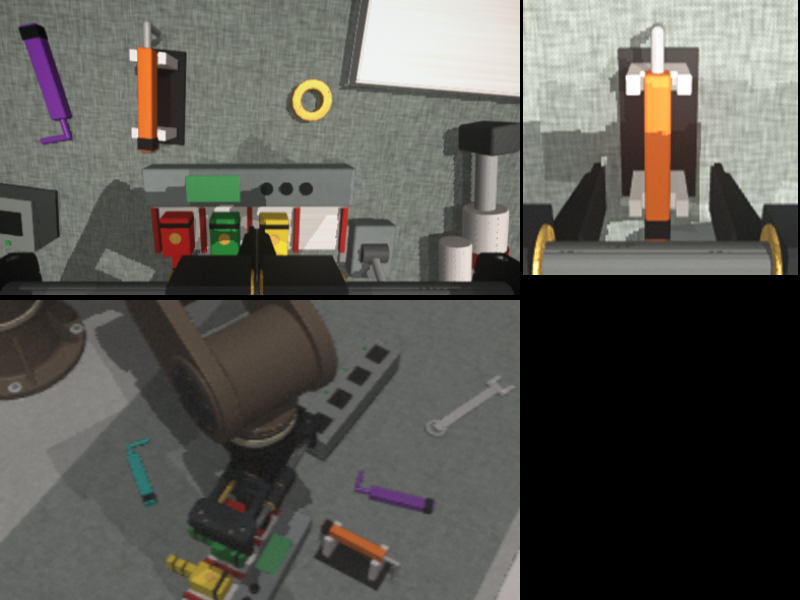

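The probe lies in both saddles, all three packs are in their cradles, and the lever leans toward the robot with its ball hidden. I'll check the ball numerically from a better pose.

Request:
arm_command --pt "2.5 11.7 3 0 0 0" --pt "2.5 11.7 3 0 0 0" --pt "2.5 11.7 3 0 0 0" --pt "2.5 11.7 3 0 0 0" --pt "2.5 11.7 3 0 0 0" --pt "2.5 11.7 3 0 0 0"

```text
t: 36.2
eef_pos: [502.3, -223.4, 350.6]
tcp_rot: [-3.141, -0.001, -1.498]
ft_force: [0.6, 0.1, -0.2]
opening: 0.002
```

Run:
```python
from h import *
m=snap('wrist','w22'); s=state(); print(s['eef_pos']); print([p for p in pads('w22') if abs(p[2][0])<15])
im=cv2.imread('pics/w22_raw.png'); k=cv2.inRange(cv2.cvtColor(im,cv2.COLOR_BGR2HSV),(0,150,60),(6,255,255))
n,_,st,ce=cv2.connectedComponentsWithStats(k)
for i in range(1,n):
    if st[i][4]>150: print(st[i],ce[i],tl(back(m,ce[i],80)))
print('full off',proj(m,np.r_[tw((-48.8,-149)),81]),'0.2',proj(m,np.r_[tw((-37.7,-149)),85]))
```

```text
[ 502.7062624  -222.97792823  350.5292145 ]
[([228, 125, 35, 53, 1507], [244.7, 147.2], [-8.8, -28.2]), ([121, 131, 14, 14, 151], [127.2, 137.6], [1.0, 87.7]), ([179, 131, 14, 15, 167], [185.7, 138.1], [0.3, 30.0])]
[157 105  12  58 403] [163.0471464  133.37717122] [ 8.8 38.3]
[214 104   8  58 327] [217.76452599 133.04281346] [ 8.9 -7.2]
[271 104   5  58 274] [272.91605839 132.12408759] [  9.5 -53. ]
[325 104   9  57 316] [328.68987342 131.2721519 ] [ 10.1 -99.2]
[ 100  106   55   85 2573] [128.69840653 144.73066459] [-0.5 67.9]
[482 154  30  20 572] [496.56468531 163.76398601] [ -17.7 -244.7]
[366 185  31  28 695] [381.12230216 198.49208633] [ -48.4 -149.7]
[129 189  18  13 158] [137.41772152 195.99367089] [-45.4  65.7]
full off [380.80218412 199.21988073] 0.2 [384.26542662 188.26722528]
```

```bash
python3 -c "
from cell import job_done; print(job_done())"
```

```text
the job is handed in; nothing more can be done
None
```

The job is done and handed in, at about 36 s on the robot's clock against the 210 s limit. Blue was missing from the dock.

- **Packs:** I pulled red, green and yellow out through the dock's front and laid them in cradles 0, 1 and 2, tabs towards the open front.
- **Switch on:** I pushed the toggle over and measured the ball at +6.7 mm. Fully on is +8.8 mm and the threshold is about -2 mm.
- **Probe:** I touched the brass contacts in the order red, yellow, green, with about 5 N of contact force each time. Then I laid the probe back in its rest.
- **Switch off:** I pushed the toggle back and retreated clear of everything.

**Last checks:**
- **Pads:** in the tester's frame, red is at (1.0, 87.7) and green at (0.3, 30.0) mm, within about 1 mm of their cradle centres. The code could not separate yellow's pad from its yellow body. By eye I had placed it at (-0.3, -28.9), and the body is unmoved in the last image.
- **Toggle:** the ball is at -48.4 mm, against -48.8 mm for fully off.
- **Probe:** it lies across both saddles. Its front end measured about 2–3 mm further back than before, and it had shifted slightly in the grip while touching the pads.

I saw no pack knocked aside at any point, and my contact readings never went above about 6.5 N.

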